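# Set the mixer dial to the red marker and press start

### The arm

A 6-joint arm with a two-finger parallel gripper is mounted at the origin on a cart in front of the work surface, level with it; the furniture and walls round the work are solid. World frame = base frame: x ahead of the robot, y to its left, z up, the work surface at z = 0. Lengths are in mm, angles in rad, forces in N, time in s.
With the tool pointing down it reaches from about 350 to 875 mm from the base axis. Payload 4.2 kg.
Tool frame: the origin (TCP) lies where the fingers leave the gripper's body, on its centre line; the fingertips stand 73 mm ahead of it and the grasp point (between the pads) lies 54 mm ahead of it; z points along the fingers, y is the direction in which the jaws open and shut (so a half turn about z gives the same grasp; the last joint's range is limited). The gripper opens to 85 mm and grips with 20 to 120 N. Pads are 22 mm wide; open, the fingers measure 114 mm over their backs; the gripper's body (76 mm by 85 mm) begins 54 mm behind the grasp point. The pads swing forward as they close: fully open they stand 13 mm farther back than shut.
Start: joints at [1.593, 0.385, 0.008, 0, -1.194, -0.259], TCP at [146.589, 607.545, 303.912] pointing down, gripper open.
Joint ranges: [-3.14, 3.14], [-1.21, 2.06], [-1.07, 1.41], [-3.16, 2.05], [-2.99, -0.16], [-3.1, 3.1]. Speed limits (rad/s): [2.79, 2.79, 3.14, 3.14, 3.14, 3.14].

### API

Orientations are given as a unit quaternion [x, y, z, w].
In Python, from bench import arm gives the robot as it stands.
- The arm moves only by the tool apply_moves, never from a script. Its argument "increments" is a list that holds one entry, the list of rows, each a list of 7 numbers: the shift along the tool's x, y, z scaled (see below), then the turn, a rotation vector about the tool's x, y, z scaled (see below), then the gripper's target within -1 to 1 (fully open at 1, half-way at 0, shut at -1). A call has 1 to 10 rows; each row is the pose to reach, as a shift and turn from the pose commanded when the call began, along the tool's axes at that moment; what a row does not reach only later rows make up. The controller multiplies each number of a shift by 100 mm and each number of a turn by 0.5 rad. A row lasts 1/10 s, in which the tool goes at most 50 mm and 8.59 degrees, less where a joint would pass 70% of its speed; a pose out of reach is approached as far as the arm can. A call with a number of a shift or a turn outside -1 to 1 is refused whole. A call with a gripper value outside its range is refused whole. The fingers move at their own pace and stop on an object; the grip force is fixed at half the most. Time passes only in rows, so rows that repeat a pose let the fingers close. It gives the time, the measured TCP pose, the force and the opening at its end, in the units of the state.
- arm.read_state(): the state, without advancing time (a new reading comes with each control period).
- arm.get_image(name): name is "scene" or "top"; returns a dict with "img" (420x560x3 uint8, red, green, blue), "fx", "fy", "cx", "cy" (pixels), "pose" (4x4, takes a point from camera to world coordinates). Camera axes: x right, y up, looking along -z (the intrinsics and any distortion apply to the point x, -y, -z); pixel columns grow to the right and rows downward; lengths in mm; the calibration is good to about 2 mm. A picture is of the moment at which its call begins. There is no depth.
- arm.job_done(): hands the job in, once; it reports no verdict.
Trained networks look in a picture, given as the dict that the camera call returned (one of the last four; its "shot" number tells which), for a name from the list of things; names that differ only in an ending like _2 or _b are one class to them, and where a whole thing is asked for, a point or a joint stands for the part that bears it (a point fixed in the world has none). Each returns a list of dicts, best first, with "conf" (0 to 1); they miss things now and then, are a little off and sometimes report something else, mostly with a low value. They report only what shows in the picture. A call takes as long as a camera call.
- arm.outline_of(label, picture): "pixels" (420x560 bool, what is visible of it) and "box" ([centre column, centre row, width, height] in pixels, round what is visible of it).
- arm.mark_of(label, picture): "at" ([column, row] in pixels: a listed point, or the origin of a listed thing).
The state is a dict: "clock": time; "joints": joint angles; "joint_vel": joint speeds; "joint_efforts": joint torques, N m; "position": TCP position; "ee_rot": TCP orientation; "contact_force": force on the tool from outside, world axes, zero at the start; "wrist_torque": the same for the moment, N m; "gripper_width": finger opening in mm.
Only numpy, scipy, OpenCV 4.12 (cv2) and the standard library are available. Lean on these libraries where they do the work, as an engineer would, in place of code of your own. Each camera call takes 0.05 s, during which the arm holds its last target.

### The job

Set the speed on the grey mixer controller: with a fingertip, gently push the dial's blue fin round until its white index line points at the red marker on the scale, and only then press the green start button and let it come back up. Push only: do not grip or force the dial, leave the red marker where it is, and do not knock or shift the loose things standing round the controller.

Things in the scene. Friction and masses are not known exactly. Their poses are not given: they have to be found in the camera images.
- speed_dial (a joint): Angle of the black dial on the controller, rad. 0 = fin towards the controller's back (+x of controller), growing anticlockwise seen from above; stops at -1.35 and 1.35. It turns with light friction (0.05 N m) and stays where it is left. It starts clockwise of the red marker.
- target_marker (a joint): Angle of the red marker on the scale round the dial, rad, about the same axis with the same zero and sense as speed_dial: the dial is set when both values are equal. The marker is stiff and must stay where it is.
- index_fin (a point): Blue upright fin on the dial, 26 mm long (radial), 9 mm thick, rising 23 mm above the disc, with a white index line along its top and on to the disc's rim. Origin on the disc's surface, 22 mm from the dial's axis (the fin spans 7 to 33 mm from the axis); x points radially outwards along the index line, y anticlockwise, z up. Black disc: 68 mm across, its surface 47 mm above the worktop.
- target_line (a point): Inner point of the red marker, 38 mm from the dial's axis, 42 mm above the worktop; its x axis points radially outwards. The marker is a red tab 8 mm wide, reaching 44 mm above the worktop, lower than the disc.
- controller: Light grey mixer controller, fixed to the bench, 104 (x) x 136 (y) x 38 mm tall. Origin under its centre on the worktop; x points to its back, y to its left, z up. The dial's vertical axis stands at x = 0, y = +19.5 mm; black scale lines on a white ring round it, every 10 degrees. Beside its right end stands a tall brown bottle, fixed, 132 mm wide and 315 mm tall, its axis at about x = 0.53, y = -0.03 m in the world: keep the hand and the arm clear of it.
- start_button (a joint): Travel of the green start button, m: 0 up, 0.005 fully down (about 4 N); it springs back.
- start_button_top (a point): Centre of the top of the green round start button (22 mm across), at x = -31 mm, y = -47 mm on the controller, 59 mm above the worktop when up, in a round black housing 38 mm wide that reaches 50 mm above the worktop; it is pressed straight down.
- amber_vial_white: Bystander, loose: amber vial with a white cap, 27 mm wide, 45 mm tall. Origin at the centre of its underside. Not part of the work.
- amber_vial_red: Bystander, loose: amber vial with a red cap, 27 mm wide, 45 mm tall. Origin at the centre of its underside. Not part of the work.
- cover_glass_box: Bystander, loose: small green box with a clear lid, 35 x 35 x 17 mm. Origin at the centre of its underside. Not part of the work.
- squat_jar: Bystander, loose: squat white jar, 56 mm wide, 62 mm tall. Origin at the centre of its underside. Not part of the work.
- petri_dish: Bystander, loose: petri dish with pink gel, 60 mm wide, 15 mm tall. Origin at the centre of its underside. Not part of the work.
- blue_cap_tube: Bystander, loose: standing 50 ml tube with a blue cap, 34 mm wide, 112 mm tall. Origin at the centre of its underside. Not part of the work.

How it is judged:
By the outcome, as a careful person would: the job done as asked, in the order asked, and still so for the second after the job is handed in, with the robot touching nothing.
It also fails if it takes over 45 s, if anything falls off the work surface, if the arm or the gripper's body presses on something with over 40 N, if the wrist force passes 120 N, or if a joint passes its speed limit or range.

## Working session

There is one attempt and no reset: what is moved stays moved. The work goes in short steps, Python scripts to look and compute and a tool call to move; the robot and the scene stay as the last step left them, time stands still between calls to the robot, and variables do not carry over. Pictures are saved under pics/ and viewed, and the job is handed in when it is done.

Besides the shell and the picture viewer there is one more tool, called after "Request:" as name([rows], argument=value, ...), one row to a line, values as JSON. apply_moves: Moves the arm, as the interface text tells. Shifts and turns lie within -1 to 1; 1 stands for 100 mm of shift or 0.5 rad of turn. Its arguments: {"type":"object","properties":{"increments":{"type":"array"}},"required":["increments"]}

```bash
mkdir -p pics; ls; cat > h.py <<'E'
import numpy as np, cv2
from bench import arm
def shot(n,tag):
    p=arm.get_image(n); cv2.imwrite(f'pics/{tag}.png',p['img'][:,:,::-1]); return p
def ray(p,uv):
    P=np.array(p['pose']); d=np.array([(uv[0]-p['cx'])/p['fx'],-(uv[1]-p['cy'])/p['fy'],-1.]); return P[:3,3],P[:3,:3]@d
def onz(p,uv,z):
    o,d=ray(p,uv); return o+d*(z-o[2])/d[2]
def proj(p,X):
    P=np.array(p['pose']); c=P[:3,:3].T@(np.array(X)-P[:3,3]); return np.array([p['cx']+p['fx']*c[0]/-c[2], p['cy']-p['fy']*c[1]/-c[2]])
E
python3 - <<'E'
from h import *
print({k:np.round(v,3) for k,v in arm.read_state().items()})
for n in('scene','top'):
    p=shot(n,n+'0'); print(n,[k for k in p],np.round(p['pose'],3).tolist(),p['fx'],p['fy'],p['cx'],p['cy'])
    for l in ['speed_dial','target_marker','index_fin','target_line','controller','start_button','start_button_top','amber_vial_white','amber_vial_red','cover_glass_box','squat_jar','petri_dish','blue_cap_tube']:
        try: m=[(np.round(a['at'],1).tolist(),round(a['conf'],2)) for a in arm.mark_of(l,p)[:2]]
        except Exception as e: m=str(e)
        print(l,m)
E
```

```text
pics
{'clock': np.float64(0.0), 'joints': array([ 1.593,  0.386,  0.007, -0.   , -1.194, -0.259]), 'joint_vel': array([ 0.   , -0.001, -0.001, -0.   ,  0.002,  0.001]), 'joint_efforts': array([ 0.0000e+00, -3.9229e+01,  1.8840e+01,  4.1860e+00, -5.0000e-03,
       -0.0000e+00]), 'position': array([146.504, 607.144, 302.813]), 'ee_rot': array([ 0.993, -0.118, -0.   ,  0.001]), 'contact_force': array([-0.058,  0.59 ,  0.042]), 'wrist_torque': array([0.01 , 0.017, 0.025]), 'gripper_width': np.float64(85.699)}
scene ['img', 'fx', 'fy', 'cx', 'cy', 'pose', 'shot'] [[-0.883, 0.241, -0.402, 44.713], [-0.469, -0.454, 0.758, 992.465], [-0.0, 0.858, 0.513, 614.551], [0.0, 0.0, 0.0, 1.0]] 457.40778566770837 457.40778566770837 277.0477871451288 202.9937583494281
speed_dial it knows: amber_vial_red, amber_vial_white, blue_cap_tube, controller, cover_glass_box, index_fin, petri_dish, squat_jar, start_button_top, target_line
target_marker it knows: amber_vial_red, amber_vial_white, blue_cap_tube, controller, cover_glass_box, index_fin, petri_dish, squat_jar, start_button_top, target_line
index_fin 
[... 920 characters left out ...]
, amber_vial_white, blue_cap_tube, controller, cover_glass_box, index_fin, petri_dish, squat_jar, start_button_top, target_line
index_fin [([289.9, 210.2], 0.89), ([270.7, 218.2], 0.68)]
target_line [([271.1, 221.1], 0.46)]
controller [([299.9, 215.8], 0.9)]
start_button it knows: amber_vial_red, amber_vial_white, blue_cap_tube, controller, cover_glass_box, index_fin, petri_dish, squat_jar, start_button_top, target_line
start_button_top [([319.6, 228.0], 0.58)]
amber_vial_white [([230.1, 267.2], 0.61)]
amber_vial_red [([234.9, 265.9], 0.67)]
cover_glass_box [([198.1, 280.8], 0.79)]
squat_jar [([164.9, 260.2], 0.67), ([419.0, 229.3], 0.58)]
petri_dish [([270.4, 136.4], 0.97)]
blue_cap_tube []
```

```bash
python3 - <<'E'
import cv2
a=cv2.imread('pics/top0.png'); cv2.imwrite('pics/top0c.png',cv2.resize(a[160:290,200:360],None,fx=5,fy=4.6,interpolation=cv2.INTER_CUBIC)[:600,:800])
a=cv2.imread('pics/scene0.png'); cv2.imwrite('pics/scene0c.png',cv2.resize(a[150:270,210:370],None,fx=5,fy=5,interpolation=cv2.INTER_CUBIC))
E
```

```text
(no output)
```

View pics/top0.png

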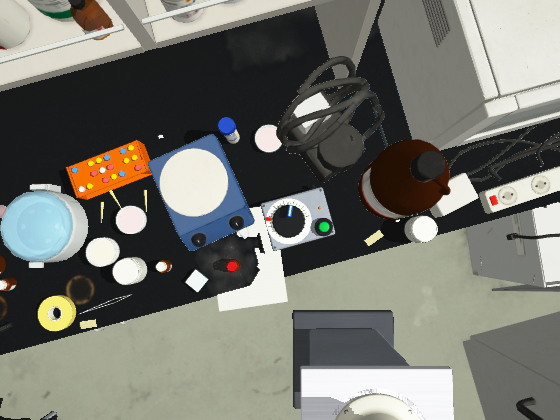

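View pics/scene0.png

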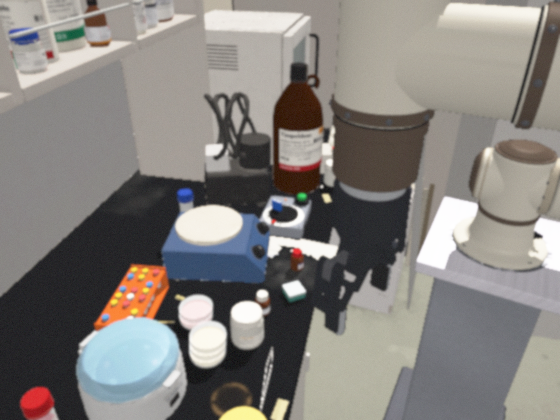

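View pics/top0c.png

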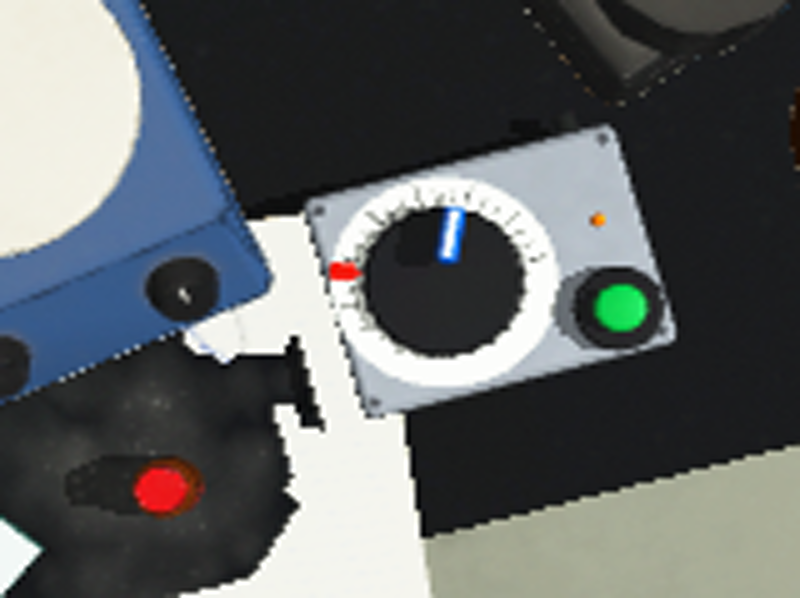

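View pics/scene0c.png

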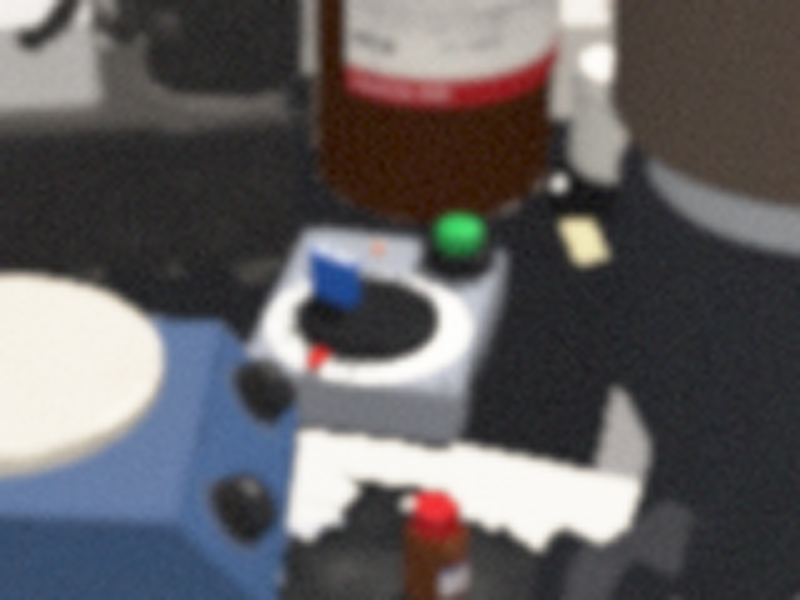

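```bash
cat >> h.py <<'E'
def tri(p1,u1,p2,u2):
    o1,d1=ray(p1,u1);o2,d2=ray(p2,u2)
    A=np.stack([d1,-d2],1); s=np.linalg.lstsq(A,o2-o1,rcond=None)[0]
    a,b=o1+s[0]*d1,o2+s[1]*d2
    return (a+b)/2, np.linalg.norm(a-b)
E
python3 - <<'E'
from h import *
from scipy.optimize import least_squares
t=shot('top','t1'); s=shot('scene','s1')
T=lambda u,v:(200+u/5-.5*0,160+v/4.6)
S=lambda u,v:(210+u/5,150+v/5)
cor=np.array([[52,68],[52,-68],[-52,-68],[-52,68]])
tc=[T(305,200),T(610,128),T(672,335),T(370,415)]
def W(q,x,y,z): c,n=np.cos(q[2]),np.sin(q[2]); return [q[0]+c*x-n*y,q[1]+n*x+c*y,z]
f=lambda q:np.concatenate([proj(t,W(q,*c,38))-u for c,u in zip(cor,tc)]+[proj(t,W(q,-31,-47,59))-T(622,306),proj(t,W(q,0,19.5,42))-T(444,282)])
r=least_squares(f,[440,100,0]); q=r.x; print('ctrl top',q,np.round(r.fun,1))
for nm,m in(('top',t),('scene',s)):
    print(nm,'btn',proj(m,W(q,-31,-47,59)),'axis47',proj(m,W(q,0,19.5,47)))
print('tri button',tri(t,T(622,306),s,S(460,232)), W(q,-31,-47,59))
print('tri marker',tri(t,T(344,271),s,S(319,358)))
print('tri fin top',tri(t,T(452,235),s,S(340,272)))
ax=np.array(W(q,0,19.5,0)); print('axis',ax)
a=onz(t,T(455,210),70);b=onz(t,T(447,262),70); print('fin outer/inner',a,b,[np.arctan2(*(p-ax)[[1,0]])-q[2] for p in(a,b)],'r',[np.linalg.norm((p-ax)[:2]) for p in(a,b)])
m=onz(t,T(344,271),44); print('marker',m,np.arctan2(*(m-ax)[[1,0]])-q[2],np.linalg.norm((m-ax)[:2]))
print('hotplate low corner', tri(t,T(270,278),s,S(298,430)), tri(t,T(228,208),s,S(215,322)))
for z in(0,40,80): print('hp corners',z,onz(t,T(270,278),z),onz(t,T(228,208),z))
print('redvial',tri(t,T(160,490),s,S(434,510)))
for n in('scene','top'):
  p=t if n=='top' else s
  for l in['squat_jar','petri_dish','blue_cap_tube','amber_vial_white','cover_glass_box']:
    print(n,l,[(np.round(o['box']).tolist(),round(o['conf'],2)) for o in arm.outline_of(l,p)[:3]])
print('bottle', onz(t,(428,165),315), 'tube top',onz(t,(226,123),112),'jar?',onz(t,(422,228),62))
E
```

```text
ctrl top [4.65800581e+02 1.61341443e+02 2.61397318e-01] [-1.1 -0.3  0.6 -1.8  1.7  1.2 -1.1  1.1 -0.1  0.1  0.  -0.4]
top btn [324.25302386 226.60563535] axis47 [288.79341994 220.83120831]
scene btn [301.0275519  194.18178264] axis47 [282.77947047 210.85435604]
tri button (array([447.19585056, 106.66971277,  52.36197868]), np.float64(2.5898763175803756)) [np.float64(447.99989811488746), np.float64(107.92669157804573), 59]
tri marker (array([464.13708218, 221.28496186,  39.71729608]), np.float64(2.695882783385189))
tri fin top (array([478.27663026, 175.71646283,  57.56086886]), np.float64(4.33940262462749))
axis [460.76118373 180.17902434   0.        ]
fin outer/inner [490.45056679 175.29229715  70.        ] [467.58006374 178.67916881  70.        ] [np.float64(-0.4245297495969923), np.float64(-0.4779059286612857)] r [np.float64(30.08886121349645), np.float64(6.981883070155693)]
marker [465.14561544 221.65970162  44.        ] 1.2040918437593546 41.71174690040974
hotplate low corner (array([460.24088417, 252.8490778 ,  20.54917141]), np.float64(6.6729436161802225)) (array([490.90509831,
[... 476 characters left out ...]
2.0, 25.0], 0.72)]
scene petri_dish [([298.0, 260.0, 10.0, 22.0], 0.24)]
scene blue_cap_tube [([184.0, 200.0, 15.0, 24.0], 0.58), ([297.0, 259.0, 15.0, 23.0], 0.41)]
scene amber_vial_white [([264.0, 305.0, 14.0, 23.0], 0.52)]
scene cover_glass_box [([295.0, 294.0, 26.0, 21.0], 0.6)]
top squat_jar [([419.0, 230.0, 34.0, 31.0], 0.78)]
top petri_dish [([269.0, 139.0, 27.0, 28.0], 0.65)]
top blue_cap_tube [([227.0, 130.0, 24.0, 24.0], 0.83)]
top amber_vial_white [([163.0, 266.0, 15.0, 15.0], 0.62)]
top cover_glass_box [([197.0, 281.0, 19.0, 21.0], 0.53)]
bottle [532.35965346 -33.97274809 315.        ] tube top [651.24634413 301.81570228 112.        ] jar? [443.83421142 -89.21769612  62.        ]
```

```bash
cat >> h.py <<'E'
from scipy.spatial.transform import Rotation as Ro
def rel(P0,R0,P1,yaw1):
    """P TCP world, tool down with tool-x at world angle yaw1 -> scaled row"""
    c,s=np.cos(yaw1),np.sin(yaw1)
    R1=np.array([[c,s,0],[s,-c,0],[0,0,-1]])
    d=R0.T@(np.array(P1)-P0)/100; w=Ro.from_matrix(R0.T@R1).as_rotvec()/0.5
    return np.round(np.r_[d,w],3).tolist()
def down(yaw):
    c,s=np.cos(yaw),np.sin(yaw); return np.array([[c,s,0],[s,-c,0],[0,0,-1.]])
def st():
    s=arm.read_state(); R=Ro.from_quat(s['ee_rot']).as_matrix()
    print('t',round(float(s['clock']),2),'P',np.round(s['position'],1),'yaw',round(float(np.arctan2(R[1,0],R[0,0])),3),'tilt z',np.round(R[:,2],3),'F',np.round(s['contact_force'],1),'w',round(float(s['gripper_width']),1),'j',np.round(s['joints'],2))
    return np.array(s['position']),R
E
python3 - <<'E'
from h import *
P,R=st()
print(rel(np.array([146.6,607.5,303.9]),R,[478,148,224],-0.16))
E
```

```text
t 1.7 P [146.6 607.5 303.9] yaw -0.237 tilt z [-0.  0. -1.] F [ 0.1  0.6 -0.8] w 85.4 j [ 1.59  0.38  0.01 -0.   -1.19 -0.26]
[4.3, 3.689, 0.799, -0.0, 0.0, -0.154]
```

Request:
apply_moves([
  [[0.28,0.24,0,0,0,0,-1],[0.57,0.49,0,0,0,0,-1],[0.86,0.74,0,0,0,0,-1]],
])

```text
clock: 2.0
position: [213.3, 514.4, 303.8]
ee_rot: [0.993, -0.118, 0.0, 0.0]
contact_force: [0.8, 0.2, 0.6]
gripper_width: 43.9
```

Request:
apply_moves([
  [[0.28,0.24,0,0,0,0,-1],[0.57,0.49,0,0,0,0,-1],[0.86,0.74,0,0,0,0,-1]],
])

```text
clock: 2.3
position: [279.7, 422.0, 304.1]
ee_rot: [0.993, -0.118, 0.0, -0.0]
contact_force: [0.7, 0.2, 0.0]
gripper_width: 0.1
```

Request:
apply_moves([
  [[0.28,0.24,0,0,0,0,-1],[0.57,0.49,0,0,0,0,-1],[0.86,0.74,0,0,0,0,-1]],
])

```text
clock: 2.6
position: [346.0, 329.9, 304.2]
ee_rot: [0.993, -0.118, 0.0, -0.0]
contact_force: [0.5, 1.0, -0.5]
gripper_width: -0.0
```

Request:
apply_moves([
  [[0.28,0.24,0,0,0,0,-1],[0.57,0.49,0,0,0,0,-1],[0.86,0.74,0,0,0,0,-1]],
])

```text
clock: 2.9
position: [412.2, 237.8, 304.3]
ee_rot: [0.993, -0.118, 0.0, -0.0]
contact_force: [0.8, -0.1, 0.3]
gripper_width: 0.4
```

Request:
apply_moves([
  [[0.28,0.24,0,0,0,-0.04,-1],[0.57,0.49,0,0,0,-0.1,-1],[0.86,0.74,0.3,0,0,-0.15,-1],[0.86,0.74,0.6,0,0,-0.15,-1],[0.86,0.74,0.6,0,0,-0.15,-1]],
])

```text
clock: 3.4
position: [476.2, 144.9, 240.2]
ee_rot: [0.997, -0.082, -0.004, 0.002]
contact_force: [-0.4, -0.2, -1.1]
gripper_width: -0.0
```

```bash
python3 - <<'E'
from h import *
st()
for n in('scene','top'):
    p=shot(n,n+'2')
a=cv2.imread('pics/top2.png'); cv2.imwrite('pics/top2c.png',cv2.resize(a[150:290,210:370],None,fx=5,fy=4,interpolation=cv2.INTER_CUBIC))
a=cv2.imread('pics/scene2.png'); cv2.imwrite('pics/scene2c.png',cv2.resize(a[120:240,210:370],None,fx=5,fy=5,interpolation=cv2.INTER_CUBIC))
E
```

```text
t 3.4 P [476.2 144.9 240.2] yaw -0.165 tilt z [-0.008 -0.004 -1.   ] F [-0.4 -0.2 -1.1] w -0.0 j [ 0.62  0.23 -0.39 -0.   -0.96  0.78]
```

View pics/top2.png

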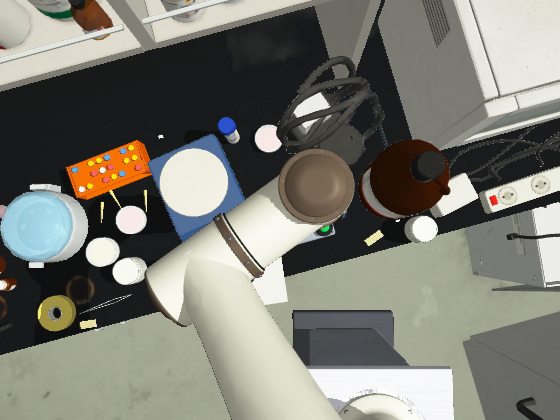

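View pics/scene2c.png

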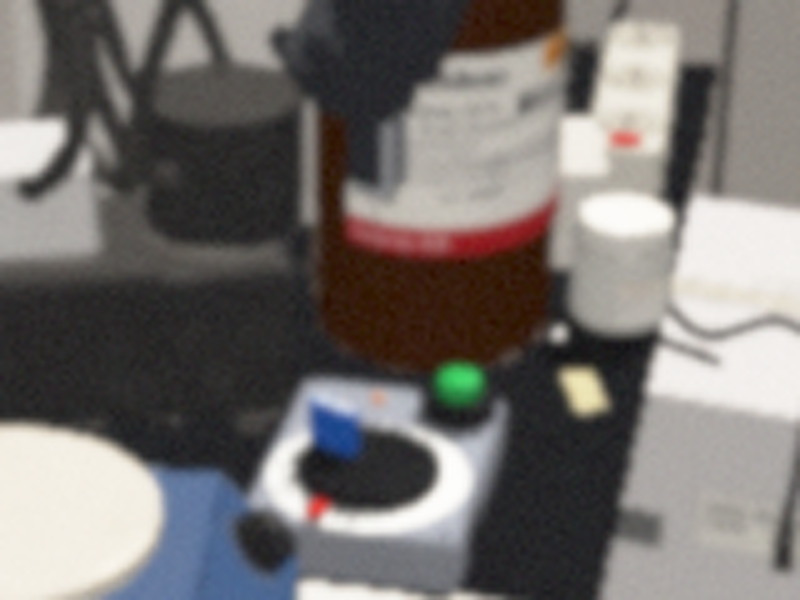

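```bash
python3 - <<'E'
from h import *
P,R=st(); s=arm.get_image('scene')
for dy in(-15,0,15): print(proj(s,P+R@np.array([0,dy,73])))
print(proj(s,P+R@np.array([11,0,73])),proj(s,P+R@np.array([-11,0,73])))
print(rel(P,R,[478,146,127],-.16))
E
```

```text
t 3.5 P [478.1 147.1 244.4] yaw -0.161 tilt z [ 0.    -0.001 -1.   ] F [ 0.3 -0.6 -0.2] w 0.1 j [ 0.62  0.23 -0.38  0.   -0.96  0.78]
[279.08321027 158.09893004]
[283.04151353 155.84391379]
[286.92277957 153.63278508]
[279.18608324 154.61016807] [286.93937355 157.09123713]
[0.001, 0.01, 1.174, 0.001, -0.001, -0.003]
```

Request:
apply_moves([
  [[0,0.01,0.3,0,0,0,-1],[0,0.01,0.6,0,0,0,-1],[0,0.01,0.85,0,0,0,-1],[0,0.01,0.95,0,0,0,-1],[0,0.01,1.0,0,0,0,-1],[0,0.01,1.0,0,0,0,-1]],
])

```text
clock: 4.15
position: [478.2, 146.8, 144.8]
ee_rot: [0.997, -0.08, 0.001, -0.0]
contact_force: [0.4, 0.3, -0.5]
gripper_width: -0.1
```

Request:
apply_moves([
  [[0,0,0.06,0,0,0,-1],[0,0,0.11,0,0,0,-1],[0,0,0.15,0,0,0,-1],[0,0,0.17,0,0,0,-1],[0,0,0.17,0,0,0,-1]],
])

```text
clock: 4.65
position: [477.5, 145.9, 126.6]
ee_rot: [0.997, -0.081, -0.0, 0.0]
contact_force: [-0.6, 0.0, 0.5]
gripper_width: 0.0
```

```bash
cat >> h.py <<'E'
def sc(tag):
    s=shot('scene',tag); a=s['img'][:,:,::-1][150:250,220:340]
    cv2.imwrite(f'pics/{tag}c.png',cv2.resize(a,None,fx=6,fy=6,interpolation=cv2.INTER_CUBIC)); return s
E
python3 - <<'E'
from h import *
st(); sc('scene3')
E
```

```text
t 4.65 P [477.5 145.9 126.6] yaw -0.162 tilt z [-0.001 -0.    -1.   ] F [-0.6  0.   0.5] w 0.0 j [ 0.62  0.39 -0.52 -0.   -0.67  0.79]
```

View pics/scene3c.png

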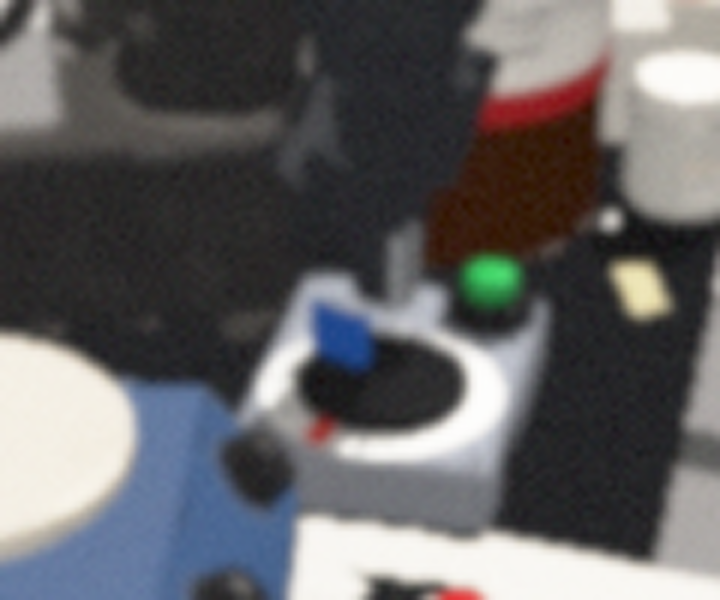

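```bash
cat >> h.py <<'E'
AX=np.array([460.8,180.2])
def arc(phis,hs,z,P0=None,R0=None,rho=22):
    P,R=st()
    if P0 is not None: P,R=np.array(P0),R0
    for f,h in zip(phis,hs):
        er=np.array([np.cos(f),np.sin(f)]); et=np.array([-er[1],er[0]])
        x=AX+rho*er-h*et; print(np.round(x,1),[round(v,3) for v in rel(P,R,[x[0],x[1],z],f)])
E
python3 - <<'E'
from h import *
arc([-.16]*4+[-.1,-.03,.04,.11,.18,.25],[27,24,21,20]+[20]*6,127,[478,146,127],down(-.16))
E
```

```text
t 4.7 P [477.7 146.  126.8] yaw -0.162 tilt z [-0. -0. -1.] F [-0.3 -0.2 -0. ] w 0.0 j [ 0.62  0.39 -0.52  0.   -0.67  0.79]
[478.2 150. ] [-0.004, -0.04, 0.0, 0.0, 0.0, 0.0]
[478.7 153. ] [-0.004, -0.07, 0.0, 0.0, 0.0, 0.0]
[479.2 156. ] [-0.004, -0.1, 0.0, 0.0, 0.0, 0.0]
[479.3 157. ] [-0.004, -0.11, 0.0, 0.0, 0.0, 0.0]
[480.7 158.1] [0.007, -0.124, 0.0, 0.0, 0.0, -0.12]
[482.2 159.5] [0.02, -0.14, 0.0, 0.0, 0.0, -0.26]
[483.6 161.1] [0.031, -0.158, 0.0, 0.0, 0.0, -0.4]
[484.9 162.7] [0.041, -0.176, 0.0, 0.0, 0.0, -0.54]
[486.  164.5] [0.05, -0.195, 0.0, 0.0, 0.0, -0.68]
[487.1 166.3] [0.057, -0.214, 0.0, 0.0, 0.0, -0.82]
```

Request:
apply_moves([
  [[0,-0.04,0,0,0,0,-1],[0,-0.07,0,0,0,0,-1],[0,-0.1,0,0,0,0,-1],[0,-0.11,0,0,0,0,-1],[0.007,-0.124,0,0,0,-0.12,-1],[0.02,-0.14,0,0,0,-0.26,-1],[0.031,-0.158,0,0,0,-0.4,-1],[0.041,-0.176,0,0,0,-0.54,-1],[0.05,-0.195,0,0,0,-0.68,-1],[0.057,-0.214,0,0,0,-0.82,-1]],
])

```text
clock: 5.7
position: [486.9, 165.9, 127.0]
ee_rot: [0.992, 0.125, 0.0, 0.0]
contact_force: [1.4, -2.5, -0.1]
gripper_width: 0.2
```

```bash
python3 - <<'E'
from h import *
sc('scene4')
arc([.25,.33,.41,.49,.57,.65,.72,.72],[20]*8,127,[487.1,166.3,127],down(.25))
E
```

```text
t 5.75 P [487.1 166.2 127. ] yaw 0.253 tilt z [ 0. -0. -1.] F [ 0.7 -2.3 -0.5] w -0.3 j [ 0.64  0.41 -0.48  0.   -0.68  1.18]
[487.1 166.3] [-0.0, 0.0, 0.0, 0.0, 0.0, 0.0]
[488.1 168.4] [0.015, -0.018, 0.0, 0.0, 0.0, -0.16]
[488.9 170.6] [0.029, -0.037, 0.0, 0.0, 0.0, -0.32]
[489.6 172.9] [0.041, -0.058, 0.0, 0.0, 0.0, -0.48]
[490.1 175.2] [0.051, -0.079, 0.0, 0.0, 0.0, -0.64]
[490.4 177.6] [0.06, -0.101, 0.0, 0.0, 0.0, -0.8]
[490.5 179.7] [0.066, -0.121, 0.0, 0.0, 0.0, -0.94]
[490.5 179.7] [0.066, -0.121, 0.0, 0.0, 0.0, -0.94]
```

View pics/scene4c.png

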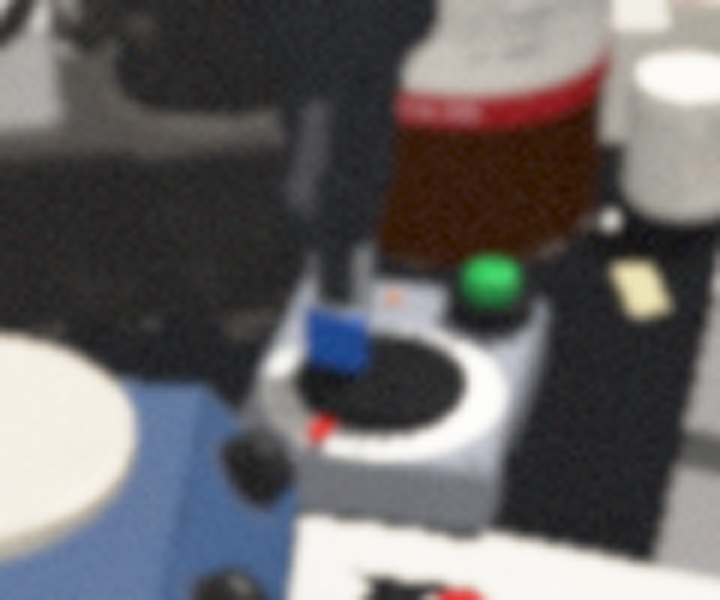

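Request:
apply_moves([
  [[0.015,-0.018,0,0,0,-0.16,-1],[0.029,-0.037,0,0,0,-0.32,-1],[0.041,-0.058,0,0,0,-0.48,-1],[0.051,-0.079,0,0,0,-0.64,-1],[0.06,-0.101,0,0,0,-0.8,-1],[0.066,-0.121,0,0,0,-0.94,-1],[0.066,-0.121,0,0,0,-0.94,-1]],
])

```text
clock: 6.45
position: [490.7, 179.9, 127.1]
ee_rot: [0.936, 0.351, 0.001, -0.0]
contact_force: [1.6, -0.7, -0.5]
gripper_width: -0.1
```

```bash
python3 - <<'E'
from h import *
sc('scene5')
arc([.8,.88,.96,1.04,1.12,1.2,1.2],[20]*8,127,[490.5,179.7,127],down(.72))
E
```

```text
t 6.5 P [490.5 179.8 127.1] yaw 0.716 tilt z [ 0.001  0.    -1.   ] F [ 1.9 -0.6 -0.6] w 0.0 j [ 0.66  0.42 -0.46  0.   -0.69  1.62]
[490.5 182. ] [0.015, -0.018, 0.0, 0.0, 0.0, -0.16]
[490.2 184.4] [0.029, -0.037, 0.0, 0.0, 0.0, -0.32]
[489.8 186.8] [0.041, -0.058, 0.0, 0.0, 0.0, -0.48]
[489.2 189. ] [0.052, -0.079, 0.0, 0.0, 0.0, -0.64]
[488.4 191.3] [0.061, -0.101, 0.0, 0.0, 0.0, -0.8]
[487.4 193.5] [0.068, -0.124, 0.0, 0.0, 0.0, -0.96]
[487.4 193.5] [0.068, -0.124, 0.0, 0.0, 0.0, -0.96]
```

View pics/scene5c.png

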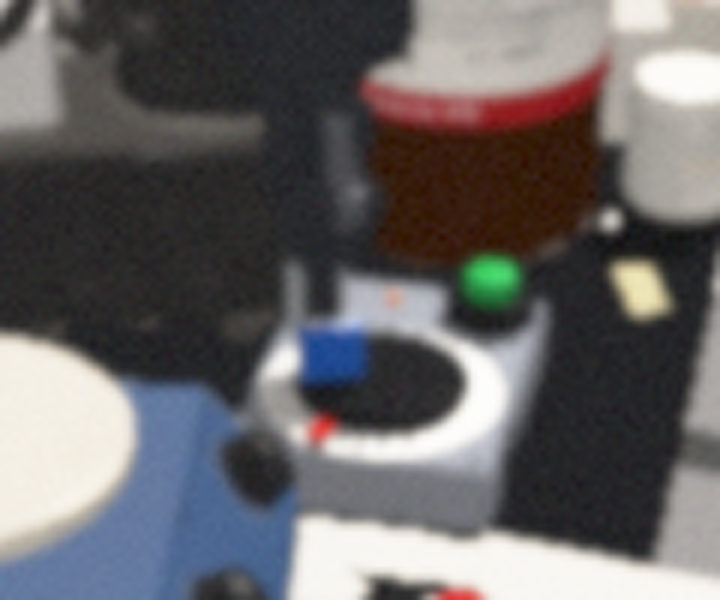

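Request:
apply_moves([
  [[0.015,-0.018,0,0,0,-0.16,-1],[0.029,-0.037,0,0,0,-0.32,-1],[0.041,-0.058,0,0,0,-0.48,-1],[0.052,-0.079,0,0,0,-0.64,-1],[0.061,-0.101,0,0,0,-0.8,-1],[0.068,-0.124,0,0,0,-0.96,-1],[0.068,-0.124,0,0,0,-0.96,-1]],
])

```text
clock: 7.2
position: [487.6, 193.9, 127.2]
ee_rot: [0.826, 0.563, 0.001, -0.0]
contact_force: [3.1, 0.5, 0.3]
gripper_width: 0.1
```

```bash
python3 - <<'E'
from h import *
st();s=sc('scene6')
for n in('index_fin','target_line'):print(n,[(np.round(a['at'],1).tolist(),round(a['conf'],2)) for a in arm.mark_of(n,s)[:2]])
for f in(1.1,1.15,1.2,1.25,1.465):
    e=np.array([np.cos(f),np.sin(f)]);print(f,[np.round(((proj(s,[*(AX+r*e),z])-[220,150])*6),0).tolist() for r,z in((7,70),(33,70),(34,47),(33,47))])
print('marker',(proj(s,[*(AX+41*np.array([np.cos(1.465),np.sin(1.465)])),44])-[220,150])*6)
E
```

```text
t 7.2 P [487.6 193.9 127.2] yaw 1.197 tilt z [ 0.002  0.001 -1.   ] F [3.1 0.5 0.3] w 0.1 j [ 0.69  0.42 -0.46  0.   -0.69  2.08]
index_fin [([274.5, 216.7], 0.81)]
target_line [([336.1, 184.5], 0.33)]
1.1 [[362.0, 320.0], [307.0, 340.0], [305.0, 392.0], [307.0, 391.0]]
1.15 [[363.0, 320.0], [309.0, 342.0], [307.0, 394.0], [310.0, 393.0]]
1.2 [[363.0, 321.0], [312.0, 344.0], [310.0, 396.0], [312.0, 395.0]]
1.25 [[364.0, 321.0], [315.0, 345.0], [313.0, 397.0], [315.0, 396.0]]
1.465 [[367.0, 322.0], [329.0, 352.0], [328.0, 404.0], [329.0, 403.0]]
marker [317.33227275 418.87378261]
```

View pics/scene6c.png

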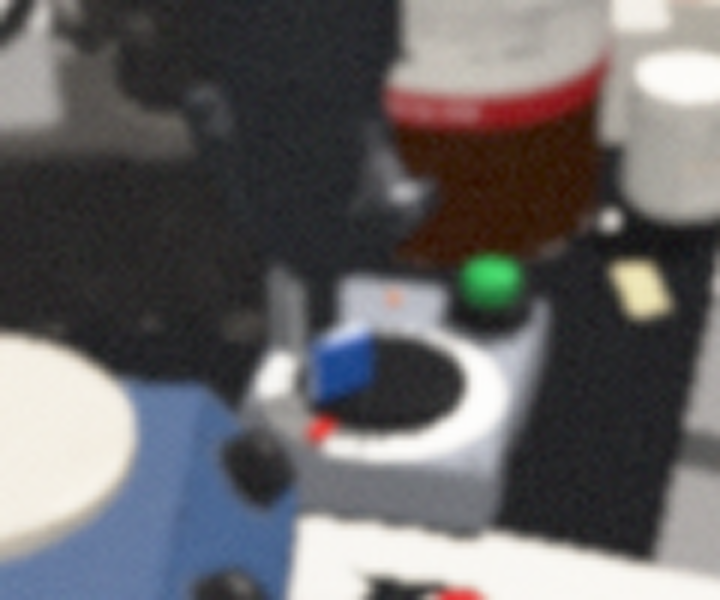

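```bash
python3 - <<'E'
from h import *
P0=np.array([487.4,193.5,127]);R=down(1.2)
et=np.array([-np.sin(1.2),np.cos(1.2)]);b=P0[:2]-10*et
print(b)
for X in ([*b,127],[*b,160],[*b,200],[*b,225],[460,200,225],[420,210,225]): print(rel(P0,R,X,1.2))
print(rel(np.array([420,210,225]),R,[335,225,225],1.2))
E
```

```text
[496.72039086 189.87642246]
[0.0, 0.1, 0.0, 0.0, 0.0, 0.0]
[0.0, 0.1, -0.33, 0.0, 0.0, 0.0]
[0.0, 0.1, -0.73, 0.0, 0.0, 0.0]
[0.0, 0.1, -0.98, 0.0, 0.0, 0.0]
[-0.039, -0.279, -0.98, 0.0, 0.0, 0.0]
[-0.09, -0.688, -0.98, 0.0, 0.0, 0.0]
[-0.168, -0.847, 0.0, 0.0, 0.0, 0.0]
```

Request:
apply_moves([
  [[0,0.05,0,0,0,0,-1],[0,0.1,0,0,0,0,-1],[0,0.1,-0.3,0,0,0,-1],[0,0.1,-0.65,0,0,0,-1],[0,0.1,-0.98,0,0,0,-1],[-0.04,-0.28,-0.98,0,0,0,-1],[-0.09,-0.69,-0.98,0,0,0,-1]],
])

```text
clock: 8.05
position: [419.5, 210.0, 225.6]
ee_rot: [0.827, 0.562, 0.001, -0.0]
contact_force: [-0.4, 0.7, -0.5]
gripper_width: 0.1
```

Request:
apply_moves([
  [[-0.08,-0.4,0,0,0,0,-1],[-0.17,-0.85,0,0,0,0,-1],[-0.17,-0.85,0,0,0,0,-1]],
])

```text
clock: 8.35
position: [330.2, 224.2, 224.6]
ee_rot: [0.825, 0.565, -0.001, -0.0]
contact_force: [0.2, -0.0, 0.1]
gripper_width: 0.0
```

```bash
python3 - <<'E'
from h import *
st();t=shot('top','top7')
a=cv2.imread('pics/top7.png'); cv2.imwrite('pics/top7c.png',cv2.resize(a[185:255,245:345],None,fx=8,fy=8,interpolation=cv2.INTER_CUBIC))
for n in('index_fin','target_line'):print(n,[(np.round(a['at'],1).tolist(),round(a['conf'],2)) for a in arm.mark_of(n,t)[:2]])
E
```

```text
t 8.35 P [330.2 224.2 224.6] yaw 1.202 tilt z [-0.003 -0.001 -1.   ] F [ 0.2 -0.   0.1] w 0.0 j [ 1.01  0.08 -0.63 -0.   -0.87  1.77]
index_fin [([280.3, 217.4], 0.83)]
target_line []
```

View pics/top7c.png

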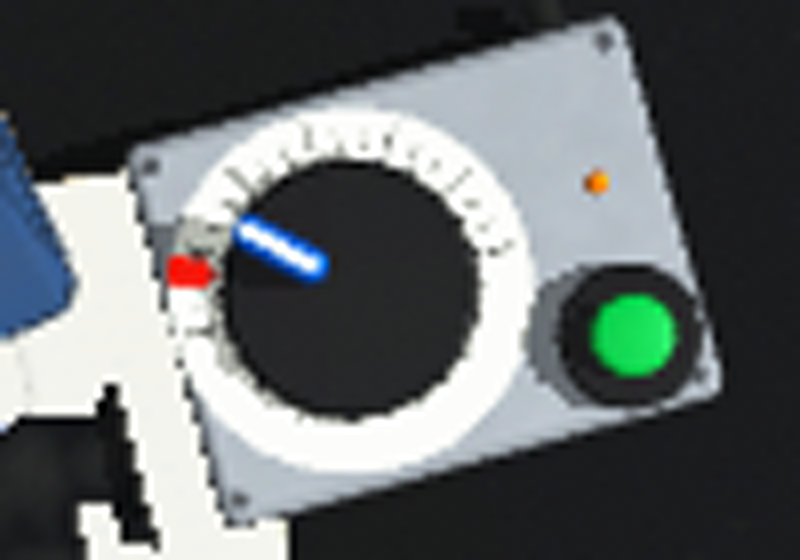

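```bash
cat > meas.py <<'E'
from h import *
def meas(tag):
    a=cv2.imread(f'pics/{tag}.png').astype(float); p=np.load('topcam.npy',allow_pickle=True).item()
    x0,y0,x1,y1=245,185,345,255; c=a[y0:y1,x0:x1]; k=8
    c=cv2.resize(c,None,fx=k,fy=k,interpolation=cv2.INTER_CUBIC)
    B,G,R=c[...,0],c[...,1],c[...,2]
    def uv(m): 
        v,u=np.nonzero(m); return np.stack([(u+.5)/k-.5+x0,(v+.5)/k-.5+y0],1)
    out={}
    gm=((G>100)&(R<90)&(B<150)&(G-R>60)); U=uv(gm); out['btn']=onz(p,U.mean(0),59)
    rm=((R>150)&(G<90)&(B<90)); n,l,s,ce=cv2.connectedComponentsWithStats(rm.astype(np.uint8)); i=1+np.argmax(s[1:,4]); U=uv(l==i); out['mark']=onz(p,U.mean(0),44); out['marku']=U.mean(0)
    # ring : white/grey annulus hole -> dark disc
    dark=((c.max(2)<75)).astype(np.uint8); blue=((B>100)&(B-R>60)).astype(np.uint8)
    n,l,s,ce=cv2.connectedComponentsWithStats(blue); i=1+np.argmax(s[1:,4]); bl=(l==i).astype(np.uint8)
    hull=cv2.convexHull(cv2.findContours(bl,0,1)[0][0]); fm=cv2.drawContours(np.zeros_like(bl),[hull],-1,1,-1)
    n,l,s,ce=cv2.connectedComponentsWithStats(((dark|fm))); 
    lab=l[int(cv2.moments(fm)['m01']/cv2.moments(fm)['m00']),int(cv2.moments(fm)['m10']/cv2.moments(fm)['m00'])]
    m=cv2.morphologyEx((l==lab).astype(np.uint8),cv2.MORPH_OPEN,np.ones((25,25)))
    con=max(cv2.findContours(m,0,1)[0],key=cv2.contourArea); con=cv2.convexHull(con)
    e=cv2.fitEllipse(con); out['ell']=e; out['axis47']=onz(p,((e[0][0]+.5)/k-.5+x0,(e[0][1]+.5)/k-.5+y0),47)
    w=(fm>0)&(R>150)&(G>170); U=uv(w)
    X=np.array([onz(p,q,70)[:2] for q in U]); mu=X.mean(0); _,S,V=np.linalg.svd(X-mu); out['finmid']=mu; d=V[0]
    if d@(mu-out['axis47'][:2])<0:d=-d
    out['fin_ang_white']=np.arctan2(d[1],d[0]); out['fin_off']=np.cross(d,mu-out['axis47'][:2]); out['finr']=[((X-out['axis47'][:2])@d).min(),((X-out['axis47'][:2])@d).max()]
    q=out['mark'][:2]-out['axis47'][:2]; out['mark_ang']=np.arctan2(q[1],q[0]); out['mark_r']=np.linalg.norm(q)
    r=mu-out['axis47'][:2]; out['fin_ang_radial']=np.arctan2(r[1],r[0])
    for kk,v in out.items(): print(kk, v if kk=='ell' else np.round(v,3))
    return out
E
python3 - <<'E'
from h import *
p=arm.get_image('top'); np.save('topcam.npy',{k:p[k] for k in('fx','fy','cx','cy','pose')},allow_pickle=True)
from meas import meas
meas('top0');print();meas('top7')
E
```

```text
meas.py:22: RuntimeWarning: Mean of empty slice.
  X=np.array([onz(p,q,70)[:2] for q in U]); mu=X.mean(0); _,S,V=np.linalg.svd(X-mu); out['finmid']=mu; d=V[0]
  ret = ret.dtype.type(ret / rcount)
Traceback (most recent call last):
  File "meas.py", line 22, in meas
    X=np.array([onz(p,q,70)[:2] for q in U]); mu=X.mean(0); _,S,V=np.linalg.svd(X-mu); out['finmid']=mu; d=V[0]
                                                                  ~~~~~~~~~~~~~^^^^^^
numpy.linalg.LinAlgError: 1-dimensional array given. Array must be at least two-dimensional
```

```bash
sed -i 's/(B>100)&(B-R>60)/(B>130)\&(B-R>110)/; s/np.cross(d,mu-out\[.axis47.\]\[:2\])/(d[0]*(mu-out["axis47"][:2])[1]-d[1]*(mu-out["axis47"][:2])[0])/' meas.py; python3 -c "
from meas import meas
meas('top0');print();meas('top7')"
```

```text
btn [448.389 108.793  59.   ]
mark [465.751 222.98   44.   ]
marku [268.163 218.626]
ell ((348.064208984375, 289.3709716796875), (257.8371887207031, 261.5140380859375), 152.8985137939453)
axis47 [460.972 181.671  47.   ]
finmid [480.99 178.08]
fin_ang_white -0.176
fin_off -0.035
finr [10.022 30.548]
mark_ang 1.456
mark_r 41.584
fin_ang_radial -0.178

btn [448.389 108.784  59.   ]
mark [466.01  223.224  44.   ]
marku [268.045 218.502]
ell ((348.61334228515625, 289.0265808105469), (257.1015319824219, 258.913330078125), 19.45473289489746)
axis47 [461.06  181.529  47.   ]
finmid [470.819 198.95 ]
fin_ang_white 1.069
fin_off -0.183
finr [ 9.181 31.145]
mark_ang 1.453
mark_r 41.988
fin_ang_radial 1.06
```

```bash
sed -i 's/^AX=.*/AX=np.array([461.0,181.6])/' h.py; python3 - <<'E'
from h import *
P,R=st()
Q=[498,188,225]
print(rel(P,R,[(P[0]+498)/2,(P[1]+188)/2,225],1.15)); print('then', rel(np.array([(P[0]+498)/2,(P[1]+188)/2,225]),R,Q,1.15))
print('arc')
arc([1.1]*4+[1.13,1.19,1.25,1.31,1.37,1.37],[26,22,18]+[16]*7,127,[498,188,127],down(1.15))
E
```

```text
t 8.55 P [334.8 225.3 225.1] yaw 1.197 tilt z [ 0.  0. -1.] F [-0.   0.2  0.7] w 0.0 j [ 1.    0.09 -0.62  0.   -0.87  1.77]
[0.124, 0.828, 0.001, 0.0, -0.0, 0.095]
then [0.124, 0.828, 0.0, 0.0, -0.0, 0.095]
arc
t 8.55 P [334.8 225.3 225.1] yaw 1.197 tilt z [ 0.  0. -1.] F [-0.   0.2  0.7] w 0.0 j [ 1.    0.09 -0.62  0.   -0.87  1.77]
[494.2 189.4] [-0.003, -0.041, 0.0, 0.0, 0.0, 0.1]
[490.6 191.2] [-0.001, -0.081, 0.0, 0.0, 0.0, 0.1]
[487. 193.] [0.001, -0.121, 0.0, 0.0, 0.0, 0.1]
[485.2 193.9] [0.002, -0.141, 0.0, 0.0, 0.0, 0.1]
[484.9 194.7] [0.007, -0.147, 0.0, 0.0, 0.0, 0.04]
[484.  196.1] [0.017, -0.161, 0.0, 0.0, 0.0, -0.08]
[483.1 197.4] [0.025, -0.174, 0.0, 0.0, 0.0, -0.2]
[482.1 198.7] [0.033, -0.189, 0.0, 0.0, 0.0, -0.32]
[481.1 200. ] [0.04, -0.203, 0.0, 0.0, 0.0, -0.44]
[481.1 200. ] [0.04, -0.203, 0.0, 0.0, 0.0, -0.44]
```

Request:
apply_moves([
  [[0.06,0.41,0,0,0,0,-1],[0.12,0.83,0,0,0,0,-1]],
])

```text
clock: 8.75
position: [417.7, 205.9, 225.1]
ee_rot: [0.826, 0.564, 0.0, -0.0]
contact_force: [0.5, 1.2, 0.5]
gripper_width: -0.1
```

Request:
apply_moves([
  [[0.06,0.42,0,0,0,0.05,-1],[0.125,0.83,0,0,0,0.1,-1],[0.125,0.83,0.3,0,0,0.1,-1],[0.125,0.83,0.6,0,0,0.1,-1],[0.125,0.83,0.85,0,0,0.1,-1],[0.125,0.83,0.98,0,0,0.1,-1],[0.125,0.83,0.98,0,0,0.1,-1]],
])

```text
clock: 9.45
position: [497.9, 185.8, 124.1]
ee_rot: [0.841, 0.542, -0.003, 0.0]
contact_force: [-0.2, 0.5, -0.1]
gripper_width: -0.1
```

Request:
apply_moves([
  [[-0.003,-0.04,0,0,0,0.1,-1],[0,-0.08,0,0,0,0.1,-1],[0,-0.12,0,0,0,0.1,-1],[0.002,-0.141,0,0,0,0.1,-1],[0.007,-0.147,0,0,0,0.04,-1],[0.017,-0.161,0,0,0,-0.08,-1],[0.025,-0.174,0,0,0,-0.2,-1],[0.033,-0.189,0,0,0,-0.32,-1],[0.04,-0.203,0,0,0,-0.44,-1],[0.04,-0.203,0,0,0,-0.44,-1]],
])

```text
clock: 10.45
position: [481.5, 200.0, 127.5]
ee_rot: [0.774, 0.633, 0.001, 0.0]
contact_force: [3.0, -0.8, 0.5]
gripper_width: 0.1
```

```bash
python3 - <<'E'
from h import *
st();sc('scene8')
E
```

```text
t 10.45 P [481.5 200.  127.5] yaw 1.37 tilt z [ 0.002  0.001 -1.   ] F [ 3.  -0.8  0.5] w 0.1 j [ 0.71  0.41 -0.47  0.   -0.69  2.23]
```

View pics/scene8c.png

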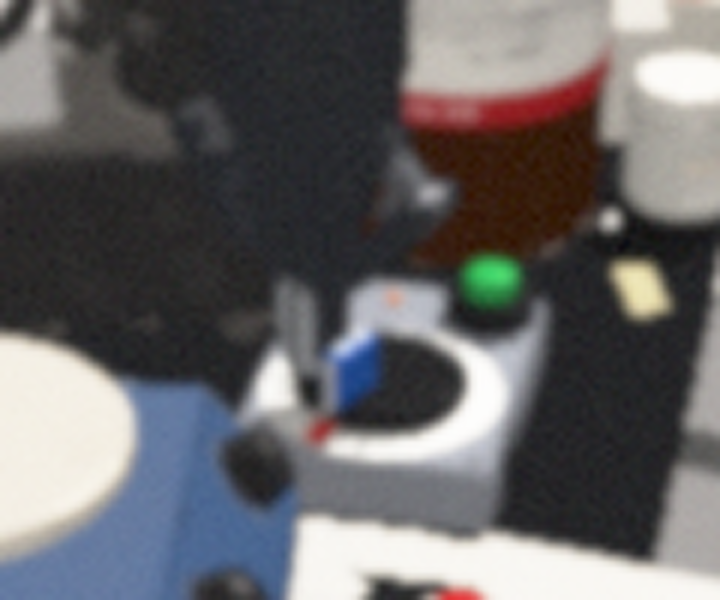

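```bash
python3 - <<'E'
from h import *
P0=np.array([481.1,200,127]);R=down(1.37)
print(rel(P0,R,[420,210,225],1.37),rel(np.array([420,210,225]),R,[335,225,225],1.37))
E
```

```text
[-0.024, -0.619, -0.98, 0.0, 0.0, 0.0] [-0.023, -0.863, 0.0, 0.0, 0.0, 0.0]
```

Request:
apply_moves([
  [[0,0.05,0,0,0,0,-1],[0,0.1,0,0,0,0,-1],[0,0.1,-0.3,0,0,0,-1],[0,0.1,-0.65,0,0,0,-1],[0,0.1,-0.98,0,0,0,-1],[-0.01,-0.25,-0.98,0,0,0,-1],[-0.02,-0.62,-0.98,0,0,0,-1]],
])

```text
clock: 11.2
position: [419.7, 210.2, 225.6]
ee_rot: [0.776, 0.631, 0.001, -0.0]
contact_force: [-0.8, 0.3, -1.2]
gripper_width: -0.1
```

Request:
apply_moves([
  [[-0.01,-0.4,0,0,0,0,-1],[-0.02,-0.86,0,0,0,0,-1],[-0.02,-0.86,0,0,0,0,-1]],
])

```text
clock: 11.5
position: [331.1, 224.7, 224.6]
ee_rot: [0.774, 0.634, -0.001, -0.0]
contact_force: [0.5, -0.4, 0.5]
gripper_width: 0.4
```

```bash
python3 - <<'E'
from h import *
t=shot('top','top9');st()
a=cv2.imread('pics/top9.png'); cv2.imwrite('pics/top9c.png',cv2.resize(a[185:255,245:345],None,fx=8,fy=8,interpolation=cv2.INTER_CUBIC))
from meas import meas
meas('top9')
E
```

```text
t 11.55 P [333.2 225.4 225.1] yaw 1.372 tilt z [-0.001  0.    -1.   ] F [-0.3  0.4  0. ] w 0.1 j [ 1.    0.08 -0.62 -0.   -0.87  1.94]
btn [448.389 108.79   59.   ]
mark [465.194 223.53   44.   ]
marku [267.899 218.896]
ell ((348.4328918457031, 288.95330810546875), (255.91526794433594, 261.613525390625), 170.51806640625)
axis47 [461.079 181.575  47.   ]
finmid [464.663 200.907]
fin_ang_white 1.395
fin_off -0.153
finr [ 9.309 30.166]
mark_ang 1.473
mark_r 42.156
fin_ang_radial 1.388
```

View pics/top9c.png

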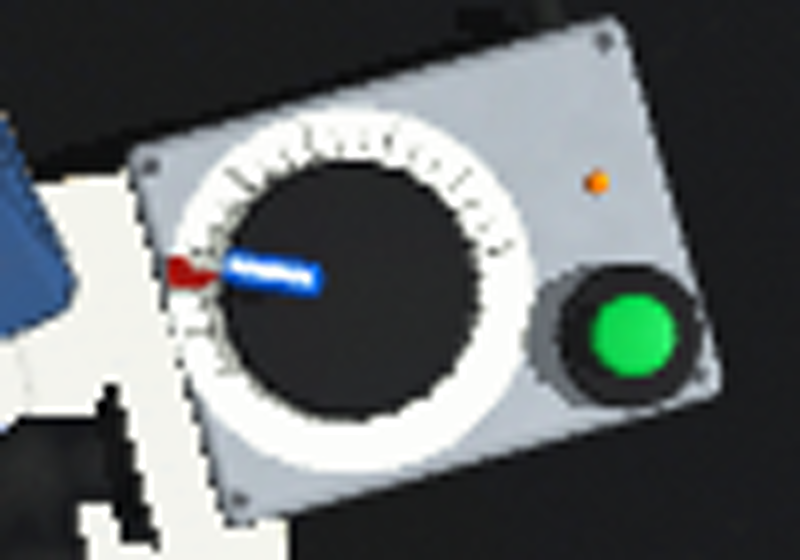

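```bash
python3 - <<'E'
from h import *
arm.get_image('scene')
P,R=st()
f=1.37;er=np.array([np.cos(f),np.sin(f)]);et=np.array([-er[1],er[0]]);Q=np.r_[AX+22*er-28*et,225]
R=down(1.37);M=(P+Q)/2;print(Q,rel(P,R,M,1.37),rel(M,R,Q,1.37))
Q[2]=127
arc([f]*4+[1.38,1.4,1.42,1.437,1.437,1.437],[24,20,17.5]+[16]*7,127,Q,R)
E
```

```text
t 11.6 P [334.5 225.8 225.3] yaw 1.37 tilt z [ 0.     0.001 -1.   ] F [1.3 0.1 0.2] w -0.1 j [ 1.    0.09 -0.62 -0.   -0.87  1.94]
[492.82531958 197.57338516 225.        ] [0.02, 0.804, 0.002, 0.0, 0.0, 0.0] [0.02, 0.804, 0.002, 0.0, 0.0, 0.0]
t 11.6 P [334.5 225.8 225.3] yaw 1.37 tilt z [ 0.     0.001 -1.   ] F [1.3 0.1 0.2] w -0.1 j [ 1.    0.09 -0.62 -0.   -0.87  1.94]
[488.9 198.4] [-0.0, -0.04, 0.0, 0.0, 0.0, 0.0]
[485.  199.2] [-0.0, -0.08, 0.0, 0.0, 0.0, 0.0]
[482.5 199.7] [-0.0, -0.105, 0.0, 0.0, 0.0, 0.0]
[481.1 200. ] [0.0, -0.12, 0.0, 0.0, 0.0, 0.0]
[480.9 200.2] [0.002, -0.122, 0.0, 0.0, 0.0, -0.02]
[480.5 200.6] [0.005, -0.127, 0.0, 0.0, 0.0, -0.06]
[480.1 200.9] [0.008, -0.131, 0.0, 0.0, 0.0, -0.1]
[479.8 201.3] [0.01, -0.135, 0.0, 0.0, 0.0, -0.134]
[479.8 201.3] [0.01, -0.135, 0.0, 0.0, 0.0, -0.134]
[479.8 201.3] [0.01, -0.135, 0.0, 0.0, 0.0, -0.134]
```

Request:
apply_moves([
  [[0.01,0.4,0,0,0,0,-1],[0.02,0.8,0,0,0,0,-1]],
])

```text
clock: 11.8
position: [415.6, 211.4, 225.3]
ee_rot: [0.775, 0.633, 0.001, -0.0]
contact_force: [0.2, 1.6, 0.4]
gripper_width: -0.2
```

Request:
apply_moves([
  [[0.01,0.42,0,0,0,0,-1],[0.02,0.81,0,0,0,0,-1],[0.02,0.81,0.3,0,0,0,-1],[0.02,0.81,0.6,0,0,0,-1],[0.02,0.81,0.85,0,0,0,-1],[0.02,0.81,0.98,0,0,0,-1],[0.02,0.81,0.98,0,0,0,-1],[0.02,0.81,0.98,0,0,0,-1],[0.02,0.81,0.98,0,0,0,-1]],
])

```text
clock: 12.7
position: [494.6, 197.0, 127.7]
ee_rot: [0.775, 0.632, 0.001, 0.0]
contact_force: [0.3, -1.1, -0.1]
gripper_width: -0.2
```

```bash
python3 - <<'E'
from h import *
P,R=st()
arc([1.37]*4+[1.38,1.4,1.42,1.437],[24,20,17.5]+[16]*7,127,P,down(1.37))
E
```

```text
t 12.7 P [494.6 197.  127.7] yaw 1.368 tilt z [ 0.002  0.001 -1.   ] F [ 0.3 -1.1 -0.1] w -0.2 j [ 0.68  0.43 -0.44  0.   -0.7   2.25]
t 12.7 P [494.6 197.  127.7] yaw 1.368 tilt z [ 0.002  0.001 -1.   ] F [ 0.3 -1.1 -0.1] w -0.2 j [ 0.68  0.43 -0.44  0.   -0.7   2.25]
[488.9 198.4] [0.002, -0.059, 0.007, 0.0, 0.0, 0.0]
[485.  199.2] [0.002, -0.099, 0.007, 0.0, 0.0, 0.0]
[482.5 199.7] [0.002, -0.124, 0.007, 0.0, 0.0, 0.0]
[481.1 200. ] [0.002, -0.139, 0.007, 0.0, 0.0, 0.0]
[480.9 200.2] [0.003, -0.141, 0.007, 0.0, 0.0, -0.02]
[480.5 200.6] [0.006, -0.145, 0.007, 0.0, 0.0, -0.06]
[480.1 200.9] [0.009, -0.15, 0.007, 0.0, 0.0, -0.1]
[479.8 201.3] [0.012, -0.154, 0.007, 0.0, 0.0, -0.134]
```

Request:
apply_moves([
  [[0,-0.06,0,0,0,0,-1],[0,-0.1,0,0,0,0,-1],[0,-0.125,0,0,0,0,-1],[0,-0.138,0,0,0,0,-1],[0.003,-0.141,0,0,0,-0.02,-1],[0.006,-0.145,0,0,0,-0.06,-1],[0.009,-0.149,0,0,0,-0.1,-1],[0.011,-0.152,0,0,0,-0.13,-1],[0.011,-0.152,0,0,0,-0.13,-1],[0.011,-0.152,0,0,0,-0.13,-1]],
])

```text
clock: 13.7
position: [479.3, 201.4, 127.1]
ee_rot: [0.754, 0.657, 0.001, 0.0]
contact_force: [2.9, -1.0, 1.7]
gripper_width: 0.1
```

Request:
apply_moves([
  [[0,0.05,0,0,0,0,-1],[0,0.1,0,0,0,0,-1],[0,0.1,-0.3,0,0,0,-1],[0,0.1,-0.65,0,0,0,-1],[0,0.1,-0.98,0,0,0,-1],[0,-0.25,-0.98,0,0,0,-1],[0,-0.62,-0.98,0,0,0,-1]],
])

```text
clock: 14.4
position: [417.1, 209.6, 225.2]
ee_rot: [0.755, 0.656, 0.0, -0.0]
contact_force: [-1.0, 0.8, -0.4]
gripper_width: -0.2
```

Request:
apply_moves([
  [[0,-0.4,0,0,0,0,-1],[0,-0.86,0,0,0,0,-1],[0,-0.86,0,0,0,0,-1]],
])

```text
clock: 14.7
position: [328.0, 220.2, 224.2]
ee_rot: [0.753, 0.658, -0.002, -0.0]
contact_force: [1.6, -0.2, 0.3]
gripper_width: -0.0
```

```bash
python3 - <<'E'
from h import *
t=shot('top','top10');st()
a=cv2.imread('pics/top10.png'); cv2.imwrite('pics/top10c.png',cv2.resize(a[185:255,245:345],None,fx=8,fy=8,interpolation=cv2.INTER_CUBIC))
from meas import meas
meas('top10')
E
```

```text
t 14.75 P [330.1 221.1 224.7] yaw 1.437 tilt z [-0.001 -0.001 -1.   ] F [-0.5  0.1 -0.3] w 0.0 j [ 1.    0.08 -0.63 -0.   -0.87  2.  ]
btn [448.384 108.792  59.   ]
mark [466.244 223.165  44.   ]
marku [268.073 218.389]
ell ((273.3250427246094, 282.9270324707031), (37.5325813293457, 137.2692108154297), 92.7824935913086)
axis47 [462.765 200.974  47.   ]
finmid [461.986 201.529]
fin_ang_white 1.526
fin_off 0.803
finr [-10.034  11.215]
mark_ang 1.415
mark_r 22.463
fin_ang_radial 2.523
```

View pics/top10c.png

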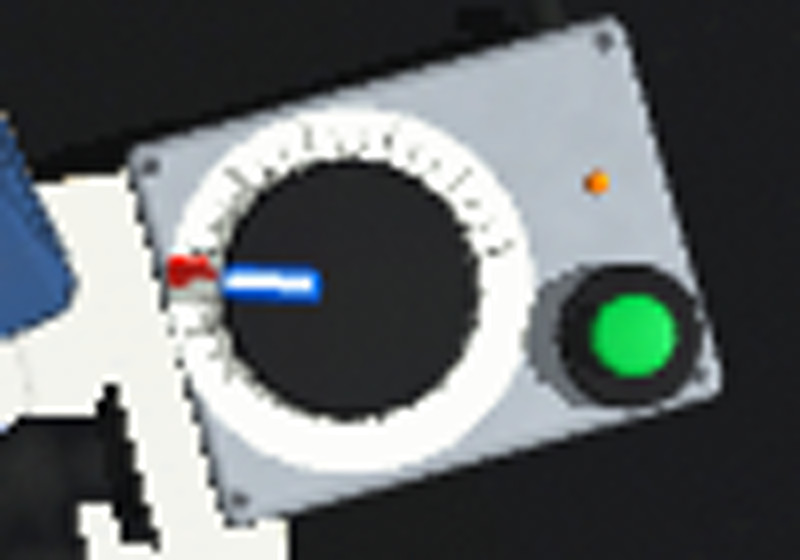

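```bash
python3 - <<'E'
from h import *
Ps=[]
for i in range(4):
    arm.get_image('scene'); Ps.append(arm.read_state()['position'])
print(np.round(Ps,2)); P=np.mean(Ps,0)
R=down(1.437);print(rel(P,R,[436,206.5,225],1.455))
E
```

```text
[[331.56 221.54 224.99]
 [332.4  221.69 225.02]
 [332.85 221.65 224.91]
 [333.08 221.51 224.81]]
[-0.012, 1.046, -0.001, 0.0, 0.0, -0.036]
```

Request:
apply_moves([
  [[0,0.3,0,0,0,0,-1],[0,0.7,0,0,0,-0.03,-1],[-0.01,1,0,0,0,-0.04,-1],[-0.01,1,0.3,0,0,-0.04,-1],[-0.01,1,0.6,0,0,-0.04,-1],[-0.01,1,0.85,0,0,-0.04,-1],[-0.01,1,0.98,0,0,-0.04,-1],[-0.01,1,0.98,0,0,-0.04,-1],[-0.01,1,0.98,0,0,-0.04,-1]],
])

```text
clock: 15.85
position: [432.1, 206.4, 126.7]
ee_rot: [0.748, 0.664, -0.0, 0.0]
contact_force: [-0.8, -0.7, 1.1]
gripper_width: -0.2
```

```bash
python3 - <<'E'
from h import *
Ps=[]
for i in range(6):
    s=arm.get_image('scene') if i<5 else sc('scene11'); Ps.append(arm.read_state()['position'])
print(np.round(Ps,2)); P=np.mean(Ps[2:],0)
arc([1.457]*5,[-24,-21,-18.5,-17.3,-16.5],127,P,down(1.457))
E
```

```text
[[432.2  206.75 127.28]
 [432.13 206.91 127.63]
 [431.97 206.98 127.79]
 [431.8  206.96 127.81]
 [431.64 206.93 127.76]
 [431.51 206.92 127.68]]
t 16.15 P [431.5 206.9 127.7] yaw 1.453 tilt z [ 0.001  0.001 -1.   ] F [ 1.  -0.  -0.9] w 0.1 j [ 0.79  0.36 -0.57  0.   -0.64  2.24]
[439.7 206.2] [0.001, 0.08, 0.008, 0.0, 0.0, 0.0]
[442.6 205.8] [0.001, 0.11, 0.008, 0.0, 0.0, 0.0]
[445.1 205.6] [0.001, 0.135, 0.008, 0.0, 0.0, 0.0]
[446.3 205.4] [0.001, 0.147, 0.008, 0.0, 0.0, 0.0]
[447.1 205.3] [0.001, 0.155, 0.008, 0.0, 0.0, 0.0]
```

View pics/scene11c.png

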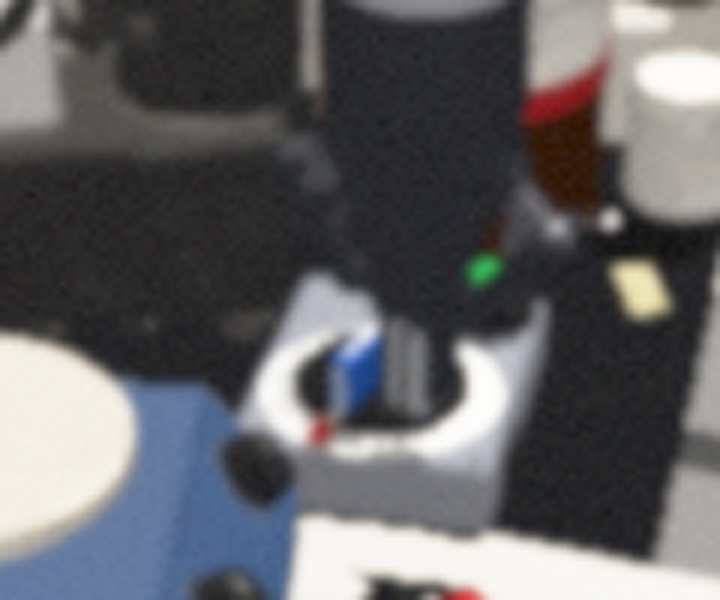

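Request:
apply_moves([
  [[0,0.05,0,0,0,0,-1],[0,0.09,0,0,0,0,-1],[0,0.12,0,0,0,0,-1],[0,0.138,0,0,0,0,-1],[0,0.145,0,0,0,0,-1],[0,0.15,0,0,0,0,-1],[0,0.15,0,0,0,0,-1],[0,0.15,0,0,0,0,-1]],
])

```text
clock: 16.95
position: [446.0, 205.1, 126.9]
ee_rot: [0.747, 0.664, 0.0, -0.0]
contact_force: [-3.3, 2.3, 1.4]
gripper_width: 0.2
```

```bash
python3 - <<'E'
from h import *
Ps=[]
for i in range(4):
    s=arm.get_image('scene') if i<3 else sc('scene12'); Ps.append(arm.read_state()['position'])
print(np.round(Ps,2)); P=np.mean(Ps,0);st()
arc([1.457],[-16.5],127,P,down(1.457))
E
```

```text
[[446.03 205.14 126.88]
 [446.06 205.15 126.9 ]
 [446.06 205.15 126.9 ]
 [446.09 205.13 126.9 ]]
t 17.15 P [446.1 205.1 126.9] yaw 1.453 tilt z [ 0.  0. -1.] F [-3.5  3.7  0.4] w 0.4 j [ 0.76  0.38 -0.54 -0.   -0.66  2.26]
t 17.15 P [446.1 205.1 126.9] yaw 1.453 tilt z [ 0.  0. -1.] F [-3.5  3.7  0.4] w 0.4 j [ 0.76  0.38 -0.54 -0.   -0.66  2.26]
[447.1 205.3] [0.003, 0.01, -0.001, 0.0, 0.0, 0.0]
```

View pics/scene12c.png

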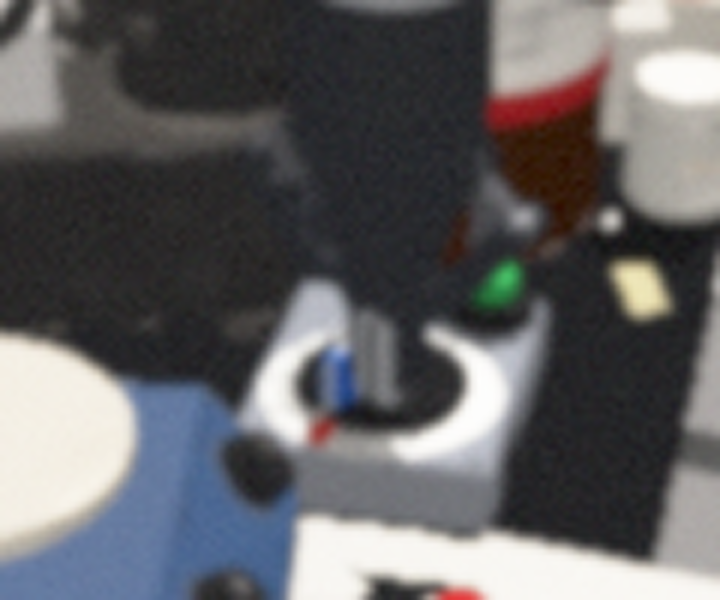

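Request:
apply_moves([
  [[0,-0.05,0,0,0,0,-1],[0,-0.1,0,0,0,0,-1],[0,-0.1,-0.3,0,0,0,-1],[0,-0.1,-0.65,0,0,0,-1],[0,-0.4,-0.98,0,0,0,-1],[0,-0.8,-0.98,0,0,0,-1],[0,-1,-0.98,0,0,0,-1]],
])

```text
clock: 17.85
position: [344.9, 215.9, 225.7]
ee_rot: [0.747, 0.664, 0.001, -0.0]
contact_force: [-0.6, 0.3, -0.3]
gripper_width: -0.2
```

```bash
sed -i "s/    w=(fm>0)/    out['axis47']=np.array([461.04,181.59,47.])\n    w=(fm>0)/" meas.py; python3 - <<'E'
from h import *
t=shot('top','top13');st()
a=cv2.imread('pics/top13.png'); cv2.imwrite('pics/top13c.png',cv2.resize(a[185:255,245:345],None,fx=8,fy=8,interpolation=cv2.INTER_CUBIC))
from meas import meas
meas('top13')
E
```

```text
t 17.9 P [343.2 215.2 225.2] yaw 1.454 tilt z [-0.001  0.    -1.   ] F [-2.7 -0.3 -1.5] w 0.3 j [ 0.96  0.09 -0.61 -0.   -0.87  2.06]
btn [448.391 108.793  59.   ]
mark [465.348 223.231  44.   ]
marku [268.043 218.82 ]
ell ((348.354736328125, 288.595703125), (256.74615478515625, 260.6883544921875), 164.5787811279297)
axis47 [461.04 181.59  47.  ]
finmid [464.936 201.055]
fin_ang_white 1.373
fin_off -0.002
finr [ 9.299 30.211]
mark_ang 1.468
mark_r 41.864
fin_ang_radial 1.373
```

View pics/top13c.png

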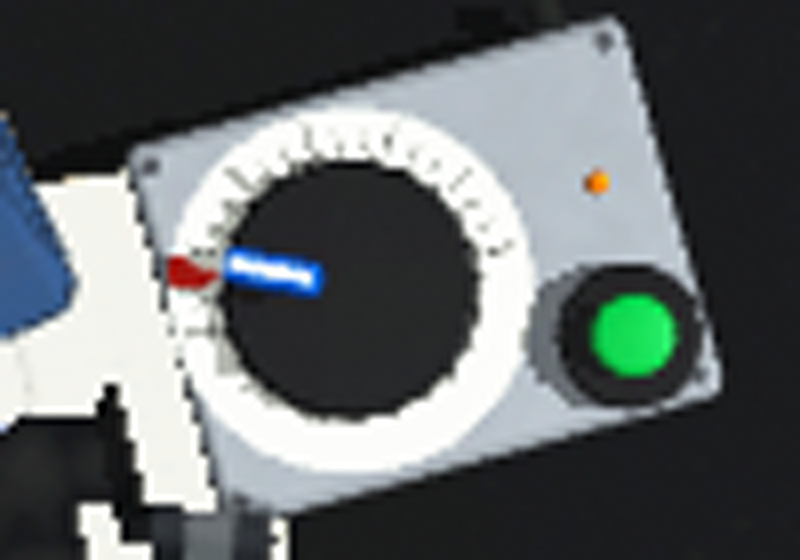

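```bash
python3 - <<'E'
from h import *
for i in range(3):
    arm.get_image('scene'); print(arm.read_state()['position'])
P,R=st();R=down(1.455);Q=np.array([493.,198,225]);M=(P+Q)/2
print(rel(P,R,M,1.4),rel(M,R,Q,1.4))
E
```

```text
[344.78778112 215.77844843 225.27963171]
[346.06397629 216.37609718 225.3375543 ]
[346.85532905 216.69538865 225.24786269]
t 18.05 P [346.9 216.7 225.2] yaw 1.454 tilt z [ 0.001  0.    -1.   ] F [ 0.1 -0.1  0.6] w 0.1 j [ 0.96  0.1  -0.61  0.   -0.87  2.06]
[-0.008, 0.737, 0.001, 0.0, 0.0, 0.11] [-0.008, 0.737, 0.001, 0.0, 0.0, 0.11]
```

Request:
apply_moves([
  [[0,0.35,0,0,0,0,-1],[-0.01,0.73,0,0,0,0,-1]],
])

```text
clock: 18.25
position: [420.7, 207.2, 225.1]
ee_rot: [0.747, 0.665, 0.0, 0.0]
contact_force: [0.3, 1.6, -0.0]
gripper_width: 0.3
```

Request:
apply_moves([
  [[0,0.4,0,0,0,0.06,-1],[-0.01,0.74,0,0,0,0.11,-1],[-0.01,0.74,0.3,0,0,0.11,-1],[-0.01,0.74,0.6,0,0,0.11,-1],[-0.01,0.74,0.85,0,0,0.11,-1],[-0.01,0.74,0.98,0,0,0.11,-1],[-0.01,0.74,0.98,0,0,0.11,-1],[-0.01,0.74,0.98,0,0,0.11,-1],[-0.01,0.74,0.98,0,0,0.11,-1]],
])

```text
clock: 19.15
position: [493.5, 197.6, 127.7]
ee_rot: [0.765, 0.643, 0.001, 0.0]
contact_force: [1.4, -0.0, 0.6]
gripper_width: 0.2
```

```bash
python3 - <<'E'
from h import *
L=[]
for i in range(6):
    arm.get_image('scene'); L.append(arm.read_state()['position'])
print(np.round(L,2));P,R=st();P=np.mean(L[2:],0)
print(rel(P,R,[480.4,200.7,127],1.4),rel(P,R,[481.4,200.4,127],1.4))
E
```

```text
[[493.35 197.7  127.84]
 [493.19 197.71 127.89]
 [493.01 197.69 127.82]
 [492.88 197.65 127.75]
 [492.77 197.61 127.62]
 [492.69 197.59 127.49]]
t 19.45 P [492.7 197.6 127.5] yaw 1.398 tilt z [ 0.001  0.001 -1.   ] F [ 0.3  0.9 -0.2] w 0.1 j [ 0.69  0.43 -0.44  0.   -0.7   2.28]
[0.009, -0.128, 0.007, 0.002, -0.002, -0.003] [0.008, -0.117, 0.007, 0.002, -0.002, -0.003]
```

Request:
apply_moves([
  [[0,-0.04,0,0,0,0,-1],[0.005,-0.08,0,0,0,0,-1],[0.009,-0.1,0,0,0,0,-1],[0.009,-0.11,0,0,0,0,-1],[0.009,-0.112,0,0,0,0,-1],[0.009,-0.112,0,0,0,0,-1],[0.009,-0.112,0,0,0,0,-1],[0.009,-0.112,0,0,0,0,-1]],
])

```text
clock: 20.25
position: [481.8, 200.3, 126.9]
ee_rot: [0.765, 0.644, 0.0, 0.0]
contact_force: [1.5, -0.0, 0.7]
gripper_width: -0.2
```

```bash
python3 - <<'E'
from h import *
L=[]
for i in range(3):
    arm.get_image('scene'); L.append(arm.read_state()['position'])
print(np.round(L,2));P,R=st()
print(rel(P,R,[480.4,200.7,127],1.4))
E
```

```text
[[481.82 200.29 126.95]
 [481.79 200.27 126.96]
 [481.79 200.26 126.96]]
t 20.4 P [481.8 200.3 127. ] yaw 1.398 tilt z [ 0.  0. -1.] F [ 1.6 -0.3  0.9] w -0.2 j [ 0.71  0.42 -0.47  0.   -0.69  2.26]
[0.002, -0.014, -0.0, 0.0, -0.0, -0.004]
```

In light contact; now the last 1.4 mm nudge.

Request:
apply_moves([
  [[0,-0.005,0,0,0,0,-1],[0,-0.01,0,0,0,0,-1],[0.001,-0.013,0,0,0,0,-1],[0.001,-0.013,0,0,0,0,-1],[0.001,-0.013,0,0,0,0,-1]],
])

```text
clock: 20.9
position: [480.6, 200.7, 127.0]
ee_rot: [0.765, 0.644, 0.0, 0.0]
contact_force: [2.5, -1.2, -0.5]
gripper_width: -0.2
```

```bash
python3 - <<'E'
from h import *
L=[]
for i in range(3):
    arm.get_image('scene'); L.append(arm.read_state()['position'])
print(np.round(L,2));P,R=st()
print(rel(P,R,[480.4,200.7,127],1.4))
E
```

```text
[[480.62 200.73 127.  ]
 [480.64 200.72 127.01]
 [480.59 200.71 127.  ]]
t 21.05 P [480.6 200.7 127. ] yaw 1.398 tilt z [ 0.  0. -1.] F [ 2.4 -0.6 -1.8] w 0.2 j [ 0.71  0.41 -0.47  0.   -0.69  2.26]
[-0.0, -0.002, 0.0, 0.001, -0.001, -0.003]
```

Request:
apply_moves([
  [[0,0.05,0,0,0,0,-1],[0,0.1,0,0,0,0,-1],[0,0.1,-0.3,0,0,0,-1],[0,0.1,-0.65,0,0,0,-1],[0,0.1,-0.98,0,0,0,-1],[0,-0.25,-0.98,0,0,0,-1],[0,-0.62,-0.98,0,0,0,-1]],
])

```text
clock: 21.75
position: [419.2, 211.3, 225.6]
ee_rot: [0.766, 0.643, 0.001, -0.0]
contact_force: [-1.0, 1.4, -0.4]
gripper_width: -0.2
```

Request:
apply_moves([
  [[0,-0.4,0,0,0,0,-1],[0,-0.82,0,0,0,0,-1],[0,-0.82,0,0,0,0,-1]],
])

```text
clock: 22.05
position: [334.9, 224.4, 224.7]
ee_rot: [0.764, 0.645, -0.001, -0.0]
contact_force: [0.1, 0.2, -0.2]
gripper_width: 0.4
```

```bash
python3 - <<'E'
from h import *
t=shot('top','top14');st()
a=cv2.imread('pics/top14.png'); cv2.imwrite('pics/top14c.png',cv2.resize(a[185:255,245:345],None,fx=8,fy=8,interpolation=cv2.INTER_CUBIC))
from meas import meas
meas('top14')
E
```

```text
t 22.1 P [336.8 225.2 225.1] yaw 1.402 tilt z [-0.001 -0.    -1.   ] F [ 0.9  0.2 -0.2] w 0.0 j [ 0.99  0.09 -0.61 -0.   -0.87  1.98]
btn [448.39  108.791  59.   ]
mark [465.333 224.68   44.   ]
marku [267.345 218.832]
ell ((348.13336181640625, 288.7457275390625), (256.9111633300781, 260.2236633300781), 6.601415634155273)
axis47 [461.04 181.59  47.  ]
finmid [463.366 200.797]
fin_ang_white 1.451
fin_off -0.017
finr [ 9.23  30.099]
mark_ang 1.471
mark_r 43.303
fin_ang_radial 1.45
```

View pics/top14c.png

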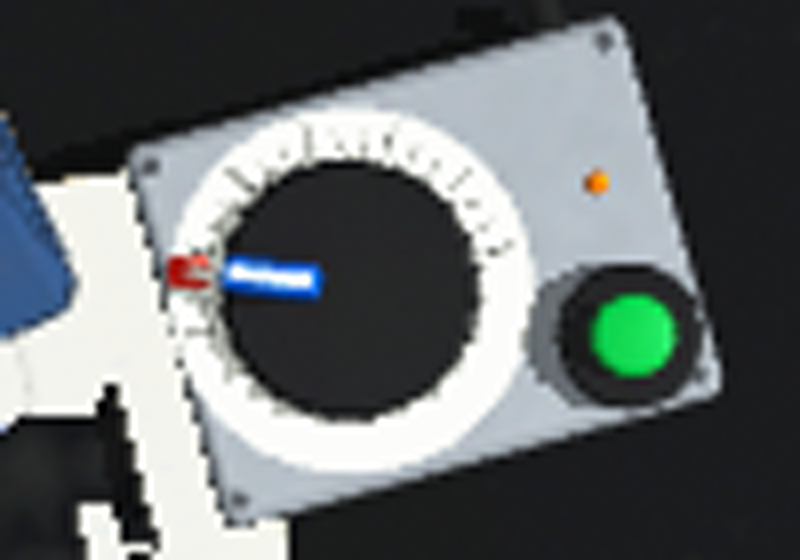

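```bash
python3 - <<'E'
from h import *
p=np.load('topcam.npy',allow_pickle=True).item()
for t in('top0','top7','top9','top10','top13','top14'):
    c=cv2.resize(cv2.imread(f'pics/{t}.png').astype(float)[185:255,245:290],None,fx=8,fy=8,interpolation=cv2.INTER_CUBIC)
    B,G,R=c[...,0],c[...,1],c[...,2]; m=(R>80)&(G<.5*R)&(B<.5*R)
    v,u=np.nonzero(m); k=(u<230)&(u>150)&(abs(v-270)<40); x=onz(p,((u[k].mean()+.5)/8-.5+245,(v[k].mean()+.5)/8-.5+185),44)-[461.04,181.59,0]
    print(t,k.sum(),round(np.arctan2(x[1],x[0]),4))
P,R=st()
Q=np.array([448.1,108.5,0]);b=P.copy()
print(rel(P,down(1.4),[*Q[:2],225],1.4))
E
```

```text
top0 1287 1.4549
top7 1305 1.4526
top9 942 1.4702
top10 1039 1.4412
top13 991 1.4668
top14 823 1.4576
t 22.1 P [336.8 225.2 225.1] yaw 1.402 tilt z [-0.001 -0.    -1.   ] F [ 0.9  0.2 -0.2] w 0.0 j [ 0.99  0.09 -0.61 -0.   -0.87  1.98]
[-0.961, 1.296, 0.001, 0.0, 0.0, 0.0]
```

Request:
apply_moves([
  [[-0.24,0.32,0,0,0,0,-1],[-0.48,0.65,0,0,0,0,-1]],
])

```text
clock: 22.3
position: [395.3, 167.0, 225.3]
ee_rot: [0.764, 0.645, 0.0, -0.0]
contact_force: [0.2, 0.2, 0.2]
gripper_width: 0.1
```

Request:
apply_moves([
  [[-0.24,0.32,0,0,0,0,-1],[-0.48,0.63,0,0,0,0,-1],[-0.48,0.63,0.4,0,0,0,-1],[-0.48,0.63,0.7,0,0,0,-1],[-0.48,0.63,0.7,0,0,0,-1],[-0.48,0.63,0.7,0,0,0,-1],[-0.48,0.63,0.7,0,0,0,-1]],
])

```text
clock: 23.0
position: [449.4, 109.3, 156.4]
ee_rot: [0.765, 0.644, 0.001, 0.0]
contact_force: [-0.4, -0.2, -0.1]
gripper_width: -0.0
```

```bash
python3 - <<'E'
from h import *
L=[]
for i in range(3):
    sc('scene15') if i==2 else arm.get_image('scene'); L.append(arm.read_state()['position'])
print(np.round(L,2));P,R=st()
print(rel(P,R,[448.2,108.5,126.5],1.4))
E
```

```text
[[449.23 109.43 156.51]
 [449.01 109.4  156.48]
 [448.82 109.37 156.33]]
t 23.15 P [448.8 109.4 156.3] yaw 1.399 tilt z [ 0.003  0.002 -1.   ] F [-0.5  0.  -0.1] w 0.2 j [ 0.59  0.29 -0.58  0.   -0.7   2.38]
[-0.01, -0.005, 0.298, 0.005, -0.004, -0.002]
```

View pics/scene15c.png

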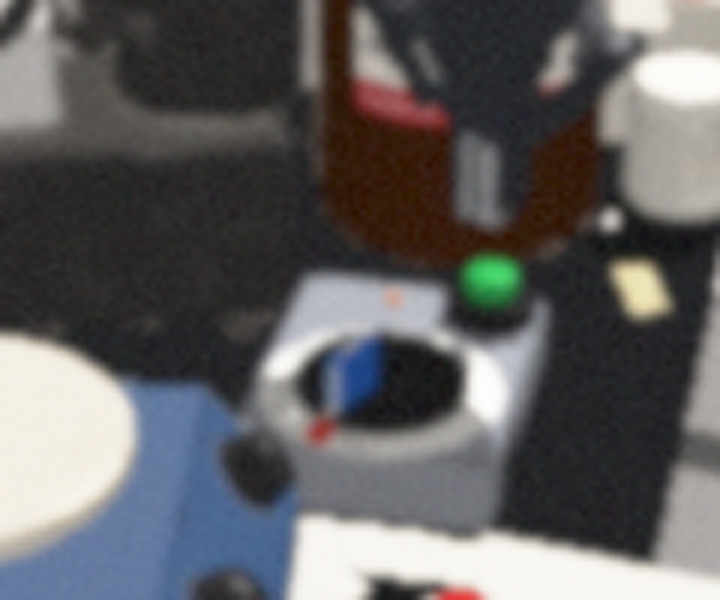

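Request:
apply_moves([
  [[-0.005,-0.005,0.1,0,0,0,-1],[-0.005,-0.005,0.18,0,0,0,-1],[-0.005,-0.005,0.23,0,0,0,-1],[-0.005,-0.005,0.26,0,0,0,-1],[-0.005,-0.005,0.28,0,0,0,-1],[-0.005,-0.005,0.285,0,0,0,-1],[-0.005,-0.005,0.285,0,0,0,-1]],
])

```text
clock: 23.85
position: [447.1, 108.1, 126.7]
ee_rot: [0.765, 0.644, -0.001, -0.0]
contact_force: [-2.4, -1.0, 5.4]
gripper_width: 0.0
```

Request:
apply_moves([
  [[0,0,0.005,0,0,0,-1],[0,0,0.01,0,0,0,-1],[0,0,0.01,0,0,0,-1]],
])

```text
clock: 24.15
position: [447.2, 108.2, 126.5]
ee_rot: [0.765, 0.644, -0.001, 0.0]
contact_force: [-5.6, 0.4, 13.1]
gripper_width: -0.2
```

```bash
python3 - <<'E'
from h import *
st();sc('scene16')
E
```

```text
t 24.15 P [447.2 108.2 126.5] yaw 1.399 tilt z [-0.001 -0.001 -1.   ] F [-5.6  0.4 13.1] w -0.2 j [ 0.59  0.33 -0.61  0.   -0.62  2.38]
```

View pics/scene16c.png

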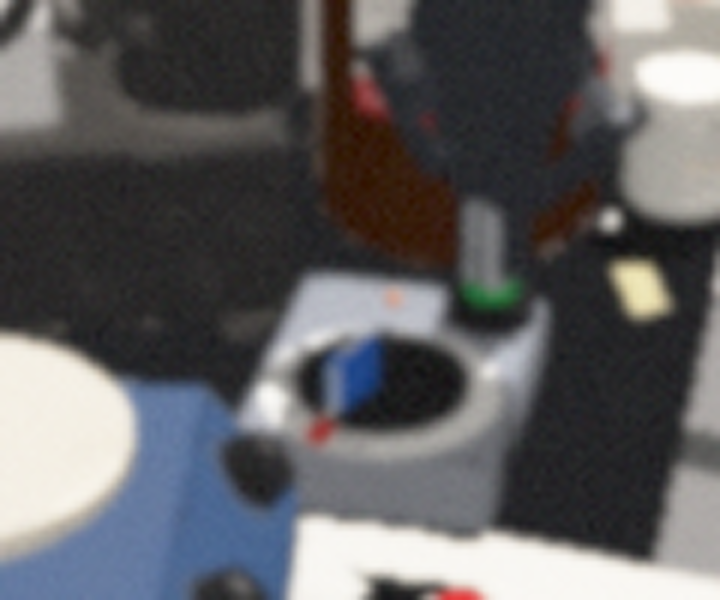

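Bottomed out (13 N, height no longer changing). Release, and move away for the final view.

Request:
apply_moves([
  [[0,0,-0.05,0,0,0,-1],[0,0,-0.15,0,0,0,-1],[0,0,-0.4,0,0,0,-1],[0,0,-0.7,0,0,0,-1],[0,0,-0.98,0,0,0,-1],[0.24,-0.32,-0.98,0,0,0,-1],[0.48,-0.64,-0.98,0,0,0,-1]],
])

```text
clock: 24.9
position: [393.1, 167.2, 224.8]
ee_rot: [0.767, 0.642, 0.002, -0.0]
contact_force: [0.1, 0.7, 0.5]
gripper_width: 0.3
```

Request:
apply_moves([
  [[0.24,-0.32,0,0,0,0,-1],[0.48,-0.63,0,0,0,0,-1],[0.48,-0.63,0,0,0,0,-1],[0.48,-0.63,0,0,0,0,-1]],
])

```text
clock: 25.3
position: [338.7, 225.4, 223.9]
ee_rot: [0.765, 0.645, 0.001, -0.0]
contact_force: [1.3, 0.7, 0.5]
gripper_width: -0.2
```

```bash
python3 - <<'E'
from h import *
t=shot('top','top17');st();sc('scene17')
a=cv2.imread('pics/top17.png'); cv2.imwrite('pics/top17c.png',cv2.resize(a[185:255,245:345],None,fx=8,fy=8,interpolation=cv2.INTER_CUBIC))
from meas import meas
meas('top17')
a=cv2.imread('pics/top0.png');b=cv2.imread('pics/top17.png')
for n,(x,y) in dict(tube=(226,128),petri=(268,138),vial_r=(233,267),box=(197,280),jar=(421,229),vial_w=(164,266)).items():
    s=np.s_[y-15:y+15,x-15:x+15]; print(n,round(np.abs(a[s].astype(float)-b[s]).mean(),1))
E
```

```text
t 25.35 P [339.1 224.9 223.7] yaw 1.399 tilt z [ 0.  0. -1.] F [ 0.  -0.4 -0.4] w -0.1 j [ 0.99  0.09 -0.61  0.   -0.86  1.98]
btn [448.385 108.791  59.   ]
mark [465.328 224.696  44.   ]
marku [267.337 218.835]
ell ((348.0740966796875, 288.73809814453125), (256.8349914550781, 260.21234130859375), 5.666738033294678)
axis47 [461.04 181.59  47.  ]
finmid [463.364 200.796]
fin_ang_white 1.451
fin_off -0.015
finr [ 9.23  30.099]
mark_ang 1.472
mark_r 43.319
fin_ang_radial 1.45
tube 0.5
petri 0.3
vial_r 11.3
box 4.2
jar 0.3
vial_w 14.7
```

View pics/top17.png

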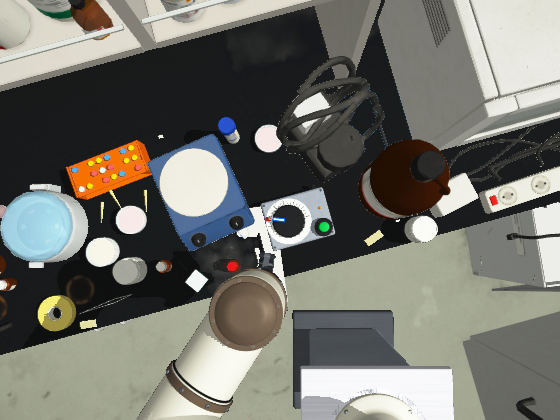

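View pics/scene17.png

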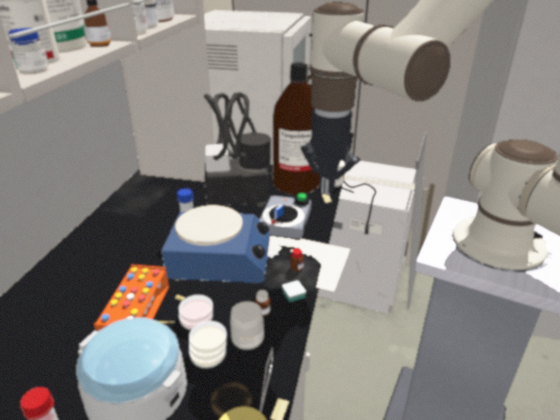

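```bash
python3 -c "
from bench import arm
print(arm.job_done())"
```

```text
the job is handed in; nothing more can be done
None
```

The dial is set to the red marker and the green start button was then pressed and released. I handed the job in at about 25 s of the 45 s allowed.

- **Dial:** I pushed the fin with the closed fingertips in short arcs and measured it from the top camera. I overshot once by about 0.07 rad. Pushing back went about 0.08 rad too far the other way, and a last slow nudge set it. Forces on the fin stayed at about 5 N or less. The last check had the fin at 1.450 rad in the world frame, against about 1.455 rad for the marker, and it read the same after the button press.
- **Button:** I pressed it straight down to the stop. The force read 13 N and the height stopped changing. Afterwards its image position matched the start, so it came back up.
- **Marker reading:** In the later pictures the fin's and arm's shadows fell on the marker, so those readings scattered from 1.44 to 1.47 rad. I trusted the 1.453–1.456 rad from the two unshadowed pictures. I saw no sign that the marker moved.
- **Bystanders:** None looked shifted in the final pictures. The image patches for the red vial, the white vial and the green box did change. I put that down to the arm's shadow and judged those three by eye only. The robot was clear of everything at hand-in.

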